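Change the worn lap on the bench lapping machine

ROBOT

A 6-joint arm with a two-finger parallel gripper is mounted at the origin on a cart in front of the work surface, level with it; the furniture and walls round the work are solid. World frame = base frame: x ahead of the robot, y to its left, z up, the work surface at z = 0. Lengths are in mm, angles in rad, forces in N, time in s.
With the tool pointing down it reaches from about 325 to 750 mm from the base axis. Payload 7.6 kg.
Tool frame: the origin (TCP) lies at the very end of the fingers, on their centre line; the grasp point (between the pads) lies 19 mm behind it (ctrl.hold_point_z is the distance from the TCP to the grasp point, in mm); z points along the fingers, y is the line along which they close (so a half turn about z gives the same grasp; the last joint's range is limited). The gripper opens to 85 mm and grips with 20 to 120 N. Pads are 22 mm wide; open, the fingers measure 114 mm over their backs; the gripper's body (76 mm by 85 mm) begins 54 mm behind the grasp point. The pads swing forward as they close: fully open they stand 13 mm farther back than shut.
Start: joints at [1.08, 0.052, 1.401, -0, 1.689, -0.07], TCP at [214.444, 479.228, 231.323] pointing down, gripper open.
Joint ranges: [-2.9, 2.9], [-0.91, 2.17], [0.12, 2.37], [-1.06, 4.2], [0.26, 2.73], [-2.93, 2.93]. Speed limits (rad/s): [2.57, 2.57, 3.01, 3.14, 3.14, 3.14].

INTERFACE

Orientations are given as a rotation vector (axis times angle).
In Python, from station import sensors, eyes, finish_job, ctrl gives the robot as it stands.
- The arm moves only by the tool send_rows, never from a script. Its argument "increments" is a list of rows, each an object with "linear": the shift along the tool's x, y, z in cm, a list of three; "yaw": the turn about the tool's z in rad; "grip": the closure, from 0 (fully open) to 1 (shut). In form: [{"linear": [x, y, z], "yaw": yaw, "grip": grip}, ...]. A call has 1 to 8 rows; each row is the pose to reach, as a shift and turn from the pose commanded when the call began, along the tool's axes at that moment; what a row does not reach only later rows make up. A row lasts 1/10 s, in which the tool goes at most 50 mm and 8.59 degrees, less where a joint would pass 70% of its speed; a pose out of reach is approached as far as the arm can. A call with a gripper value outside its range is refused whole. The fingers move at their own pace and stop on an object; "newtons" is the grip in N (left out, the last holds). Time passes only in rows, so rows that repeat a pose let the fingers close. It gives the time, the measured TCP pose, the force, the opening and the grip force at its end, in the units of the state.
- sensors.read_state(): the state, without advancing time (a new reading comes with each control period).
- eyes.camera(name): name is "scene" or "top"; returns the picture (480x640x3 uint8, red, green, blue); there is no depth.
- eyes.camera_info(name): a dict with "fx", "fy", "cx", "cy" (pixels), "dist_coeffs" ([k1, k2, p1, p2, k3] as OpenCV has them; the pictures are not rectified), "R" (3x3) and "t" (3): a world point X has camera coordinates R X + t. Camera axes: x right, y down, z forward; pixel columns grow to the right and rows downward; lengths in mm; the calibration is good to about 2 mm. A picture is of the moment at which its call begins. camera_info takes no time and is no camera call.
- finish_job(): hands the job in; it is judged then, once.
The state is a dict: "time": time; "joints": joint angles; "qvel": joint speeds; "joint_efforts": joint torques, N m; "tool_pos": TCP position; "tcp_rot": TCP orientation; "force": force on the tool from outside, world axes, zero at the start; "torque": the same for the moment, N m; "width": finger opening in mm; "finger_force": force on a finger pad.
Only numpy, scipy, OpenCV 4.12 (cv2) and the standard library are available. Lean on these libraries where they do the work, as an engineer would, in place of code of your own. Each camera call takes 0.05 s, during which the arm holds its last target. There are 200 camera calls.

TASK

The lap on the small lapping machine is worn out: pull off the brass collar and lift off the steel flange, lay both on the blue mat, and put the worn lap down over the pin of the red stand. Fit the fresh pink lap on the spindle in its place, all the way down, then put the flange back on top of it and press the collar down over the spring balls until it sits hard on the flange. Leave the green lap on its stand.

Things in the scene. Friction and masses are not known exactly. Their poses are not given: they have to be found in the camera images.
- lap_seat (a point): Lapping machine, fixed: round grey housing 124 mm wide, 47 mm high, 34 mm boss in its middle. Point: centre of the boss's top, the shoulder a lap lies on, 85 mm above the bench, z up. Spindle 13 mm thick, last 9 mm tapering to a 5 mm tip, ends 48 mm above the point; 4 spring balls stand out 2.3 mm at 35 mm. Stacked on it: lap (0 to 10 mm above the point), flange (10 to 22), collar (22 to 40).
- collar_mid (a point): Knurled brass collar, 30 mm wide, 18 mm high; point: its centre, 9 mm above its underside, z along its axis. Bore 16 mm, flared to 21 mm in the lowest 4 mm, 21 mm in the top 8 mm (never upside down). Locked on the spindle above the flange at the start: a straight pull of some 10 N takes it off over the spring balls, a push of some 7 N puts it back past them; on the flange the force rises sharply.
- flange_mid (a point): Dark steel flange, a plain ring 42 mm wide, 12 mm high, bore 18 mm; point: its centre, 6 mm above its underside, z along its axis. At the start it lies loose on the worn lap, under the collar.
- lap_worn_mid (a point): Worn lap: aluminium disc 60 mm wide, 10 mm thick, bore 18 mm, dull greyish-pink face with dark scored rings; point: its centre, 5 mm above its underside, z up. At the start loose on the machine under the flange, its outer 9 mm to be seen.
- lap_pink_mid (a point): Fresh lap with a clean bright pink face, same size as the worn one (60 mm wide, 10 mm thick, bore 18 mm); point: its centre, 5 mm above its underside, z up. At the start it lies on a pale wooden stand shaped like the red one.
- lap_green_mid (a point): Spare lap with a green face, same size; point: its centre, 5 mm above its underside. It lies on a pale wooden stand like the red one and stays there.
- worn_seat (a point): Red stand for worn laps, fixed, empty at the start: foot 68 mm wide, 9 mm high, narrowing to an upright neck 34 mm wide. Point: centre of the neck's flat top, on which the lap shall lie, 30 mm above the bench, z up. From it rises a steel pin 12 mm thick, its last 7 mm tapering to a 5 mm tip, ending 22 mm above the point.
- mat_top (a point): Blue mat, 140 mm (its x, away from the robot) by 80 mm (its y), 3 mm thick, fixed on the bench; point: the centre of its upper face. The collar and the flange fit on it one behind the other along its x, each some 36 mm from the centre.

How it is judged:
By the outcome, as a careful person would: the job done as asked, in the order asked, and still so for the second after the job is handed in, with the robot touching nothing.
It also fails if it takes over 144 s, if anything falls off the work surface, if the arm or the gripper's body presses on something with over 40 N, if the wrist force passes 120 N, or if a joint passes its speed limit or range.

## Working session

There is one attempt and no reset: what is moved stays moved. The work goes in short steps, Python scripts to look and compute and a tool call to move; the robot and the scene stay as the last step left them, time stands still between calls to the robot, and variables do not carry over. Pictures are saved under pics/ and viewed, at most 14 in all, crops included, and the job is handed in when it is done.

Besides the shell and the picture viewer there is one more tool, called after "Call:" in YAML: its name, and indented under it one key for each argument. send_rows: Moves the arm, as the interface text tells. Its arguments: {"type":"object","properties":{"increments":{"type":"array","items":{"type":"object","properties":{"linear":{"type":"array","items":{"type":"number"}},"yaw":{"type":"number"},"grip":{"type":"number"}}}},"newtons":{"type":"number"}},"required":["increments"]}

```bash
ls; mkdir -p pics; python3 - <<'E'
from station import sensors, eyes
import cv2, numpy as np
for n in ("scene","top"):
    cv2.imwrite(f"pics/{n}0.png", eyes.camera(n)[:,:,::-1])
    i=eyes.camera_info(n); print(n,{k:np.round(np.array(v),4).tolist() for k,v in i.items()}); print(-np.array(i["R"]).T@np.array(i["t"]))
print(sensors.read_state())
E
```

```text
pics
scene {'fx': 513.6068, 'fy': 513.6068, 'cx': 317.0942, 'cy': 238.7243, 'dist_coeffs': [-0.091, 0.0, 0.0, 0.0, 0.0], 'R': [[0.4515, -0.8922, 0.003], [-0.4824, -0.2469, -0.8405], [0.7506, 0.3781, -0.5419]], 't': [-221.6028, 395.5234, 519.9265]}
[ -99.4124565  -296.63911005  614.81099939]
top {'fx': 536.6755, 'fy': 536.6755, 'cx': 327.0029, 'cy': 237.2447, 'dist_coeffs': [-0.1412, 0.0, 0.0, 0.0, 0.0], 'R': [[-0.0115, -0.9999, 0.0047], [-0.9994, 0.0114, -0.0328], [0.0328, -0.0051, -0.9995]], 't': [69.1001, 578.9067, 1171.4945]}
[ 540.97881841   68.47179465 1189.52116732]
{'time': 0.1, 'joints': array([ 1.07970868e+00,  5.28132585e-02,  1.40161839e+00, -2.56894158e-05,
        1.68860941e+00, -7.02945200e-02]), 'qvel': array([ 8.17907908e-04, -2.73599400e-03, -3.23578112e-03, -1.08027869e-04,
        9.55828776e-04, -6.03744110e-05]), 'joint_efforts': array([ 1.21014589e-03, -3.82585287e+01, -3.60983133e+01, -7.87928707e-05,
        4.86622259e-03,  2.64516046e-05]), 'tool_pos': array([214.31013004, 478.97149495, 230.53841012]), 'tcp_rot': array([-6.56040287e-01, -3.07194463e+00,  2.19696020e-03]), 'force': array([-0.65290648,  0.52433401,  0.29107278]), 'torque': array([-0.01467619, -0.00767698,  0.00877347]), 'finger_force': 0.0, 'width': 85.13988565324736}
```

View pics/scene0.png

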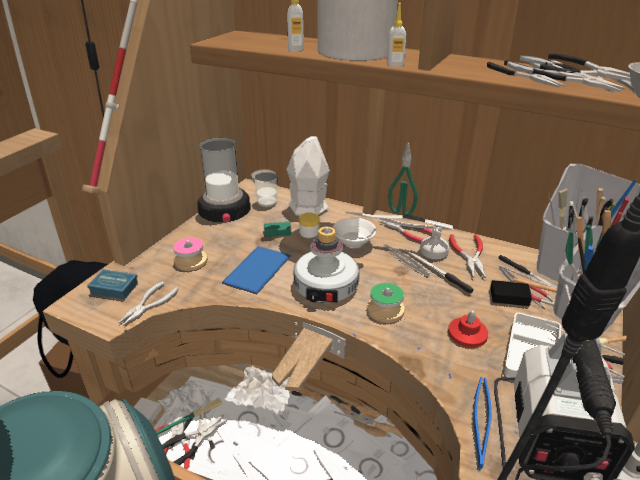

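View pics/top0.png

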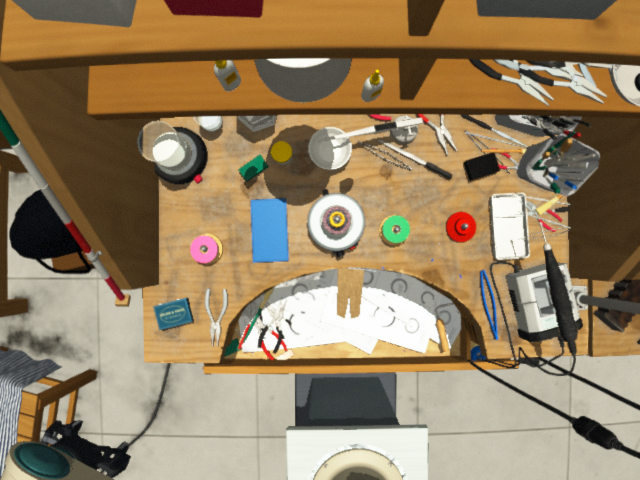

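```bash
cat > h.py <<'E'
import numpy as np, cv2
from station import sensors, eyes
def cam(n):
    i=eyes.camera_info(n); K=np.array([[i["fx"],0,i["cx"]],[0,i["fy"],i["cy"]],[0,0,1]])
    return K,np.array(i["dist_coeffs"],float),np.array(i["R"],float),np.array(i["t"],float)
def w(n,px,z):
    K,d,R,t=cam(n); u=cv2.undistortPoints(np.array([[px]],float),K,d)[0,0]
    r=R.T@np.array([u[0],u[1],1]); c=-R.T@t
    return c+r*(z-c[2])/r[2]
def p(n,X):
    K,d,R,t=cam(n); return cv2.projectPoints(np.array([X],float),cv2.Rodrigues(R)[0],t,K,d)[0].reshape(-1,2)[0]
def blob(img,box,f,hull=True):
    x0,y0,x1,y1=box; h=cv2.cvtColor(img,cv2.COLOR_RGB2HSV)[y0:y1,x0:x1].astype(int)
    m=f(h[...,0],h[...,1],h[...,2]).astype(np.uint8)
    n,l,s,c=cv2.connectedComponentsWithStats(m); k=1+np.argmax(s[1:,4])
    cs,_=cv2.findContours((l==k).astype(np.uint8),cv2.RETR_EXTERNAL,cv2.CHAIN_APPROX_NONE)
    hl=cv2.convexHull(max(cs,key=len)); e=cv2.fitEllipse(max(cs,key=len))
    return np.array(e[0])+[x0,y0],e[1],hl.reshape(-1,2)+[x0,y0]
E
python3 - <<'E'
from h import *
t=cv2.imread("pics/top0.png")[:,:,::-1].copy(); s=cv2.imread("pics/scene0.png")[:,:,::-1].copy()
pink=lambda h,S,v:(h>150)&(h<175)&(S>90)&(v>120)
green=lambda h,S,v:(h>50)&(h<85)&(S>110)&(v>80)
red=lambda h,S,v:((h<6)|(h>174))&(S>150)&(v>60)
blue=lambda h,S,v:(h>100)&(h<125)&(S>110)
for nm,f,bt,bs,z in [("pink",pink,(180,225,235,275),(160,225,220,280),40),("green",green,(375,205,420,255),(360,275,415,330),40),("red",red,(435,205,485,255),(440,305,500,355),9),("mat",blue,(240,185,300,275),(215,240,300,300),3)]:
    for n,im,b in (("top",t,bt),("scene",s,bs)):
        c,ax,hl=blob(im,b,f); print(nm,n,c.round(1),np.round(ax,1),w(n,c,z).round(1))
        if nm=="mat" : 
            r=cv2.minAreaRect(np.array([w(n,q,z)[:2] for q in hl],np.float32)); print(r)
cv2.imwrite("pics/c1.png",np.hstack([cv2.resize(t[180:270,290:385],None,fx=4,fy=4,interpolation=3)[:360,:380],cv2.resize(s[215:305,280:375],None,fx=4,fy=4,interpolation=3)])[:,:,::-1])
E
```

```text
pink top [203.7 249.1] [26.2 26.4] [556.2 328.7  40. ]
pink scene [187.6 245.4] [14.7 27.8] [554.5 327.5  40. ]
green top [395.8 229. ] [25.8 26.1] [594.8 -85.5  40. ]
green scene [386.7 293.2] [19.1 31.2] [593.8 -86.6  40. ]
red top [460.6 226.6] [29.1 29.3] [ 600.1 -234.9    9. ]
red scene [467.9 331.8] [28.8 39.6] [ 594.7 -237.4    9. ]
mat top [269. 230.] [39.  75.7] [597.4 190.7   3. ]
((598.116943359375, 190.83839416503906), (139.177490234375, 77.86827850341797), 1.841202735900879)
mat scene [255.9 269.6] [33.9 63.3] [589.6 188.    3. ]
((594.80224609375, 188.43492126464844), (139.1324005126953, 78.41547393798828), 2.24277663230896)
```

View pics/c1.png

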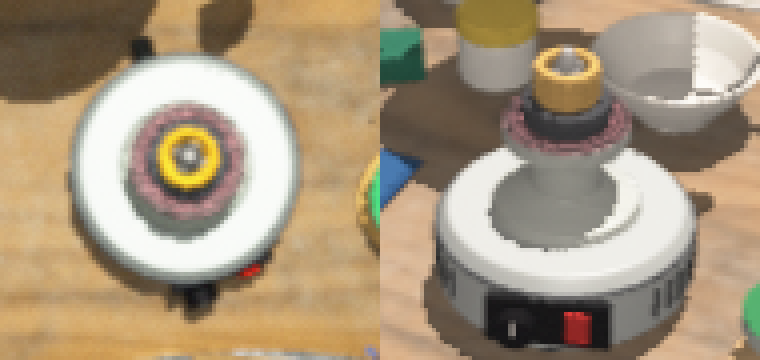

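```bash
python3 - <<'E'
from h import *
t=cv2.imread("pics/top0.png")[:,:,::-1].copy(); s=cv2.imread("pics/scene0.png")[:,:,::-1].copy()
yel=lambda h,S,v:(h>15)&(h<32)&(S>130)&(v>110)
white=lambda h,S,v:(S<40)&(v>170)
c,a,_=blob(t,(322,204,352,234),yel); print("collar top",c,a,w("top",c,125))
print("scene collar", w("scene",(326.8,231.2),125), "tip",w("scene",(327.2,229),133))
c,a,_=blob(t,(300,180,375,265),white); print("housing",c,a,w("top",c,45))
wl=lambda h,S,v:((h>150)|(h<8))&(S>35)&(v<190)&(v>60)
c,a,_=blob(t,(318,202,356,240),wl); print("worn",c,a,w("top",c,95))
print("tray edge", w("top",(489,227),30), w("top",(489,227),0))
cv2.imwrite("pics/c2.png",np.hstack([cv2.resize(t[200:255,430:505],None,fx=5,fy=5,interpolation=3),cv2.resize(s[300:355,435:510],None,fx=5,fy=5,interpolation=3)])[:,:,::-1])
E
```

```text
collar top [336.60829926 219.11933327] (14.5704984664917, 15.327709197998047) [611.69243928  43.53890207 125.        ]
scene collar [609.35699499  40.83848961 125.        ] tip [604.7724405   37.93279336 133.        ]
housing [336.03215408 220.70153046] (53.830833435058594, 54.0753173828125) [613.63356164  42.93790547  45.        ]
worn [336.28037262 220.08929825] (27.103816986083984, 27.385480880737305) [611.70704941  43.5308047   95.        ]
tray edge [ 597.43324428 -293.32693408   30.        ] [ 598.89387546 -302.68766174    0.        ]
```

View pics/c2.png

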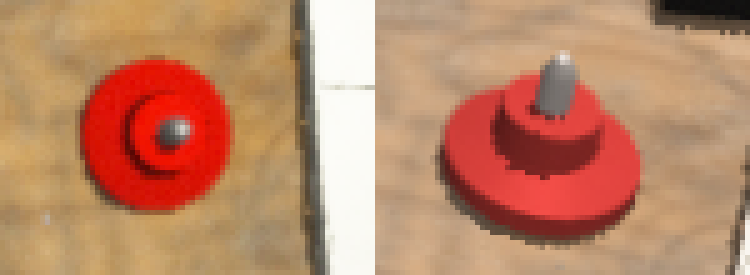

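Call:
send_rows:
  increments:
    - {"linear": [-4,-1.8,0],"yaw": -0.1,"grip": 0}
    - {"linear": [-8,-3.5,0],"yaw": -0.2,"grip": 0}
    - {"linear": [-12,-5.3,0],"yaw": -0.3,"grip": 0}
    - {"linear": [-16,-7,0],"yaw": -0.4,"grip": 0}
    - {"linear": [-20,-8.8,0],"yaw": -0.421,"grip": 0}
    - {"linear": [-24,-10.5,0],"yaw": -0.421,"grip": 0}
    - {"linear": [-27,-11.8,0],"yaw": -0.421,"grip": 0}
    - {"linear": [-27,-11.8,0],"yaw": -0.421,"grip": 0}

```text
time: 0.9
tool_pos: [414.5, 258.5, 230.7]
tcp_rot: [-0.007, -3.141, 0.002]
force: [-0.7, 0.1, -0.5]
width: 85.1
finger_force: 0.0
```

```bash
python3 -c "
from h import *
t=cv2.cvtColor
print('pin',w('top',(466,225.8),52),w('scene',(472.4,311.2),52))
s=sensors.read_state();print(s['tool_pos'],s['tcp_rot'],s['force'],s['joints'])"
```

```text
pin [ 599.43330808 -235.84595794   52.        ] [ 598.80934867 -236.8060731    52.        ]
[414.52254025 258.4575365  230.71815022] [-7.14067504e-03 -3.14116038e+00  1.86137605e-03] [-0.68366228  0.11472406 -0.48528212] [ 4.82404683e-01 -5.05836734e-02  1.50473989e+00 -8.57200688e-04
  1.68836339e+00 -1.08394528e+00]
```

Call:
send_rows:
  increments:
    - {"linear": [-3.5,-3.8,0],"yaw": 0,"grip": 0}
    - {"linear": [-7,-7.6,0],"yaw": 0,"grip": 0}
    - {"linear": [-10.5,-11.5,0],"yaw": 0,"grip": 0}
    - {"linear": [-14,-15.4,0],"yaw": 0,"grip": 0}
    - {"linear": [-17.5,-19.3,0],"yaw": 0,"grip": 0}
    - {"linear": [-19.7,-21.7,0],"yaw": 0,"grip": 0}
    - {"linear": [-19.7,-21.7,3],"yaw": 0,"grip": 0.3}
    - {"linear": [-19.7,-21.7,6],"yaw": 0,"grip": 0.3}

```text
time: 1.7
tool_pos: [610.5, 43.9, 170.4]
tcp_rot: [0.002, 3.141, 0.001]
force: [-0.2, 0.6, -1.1]
width: 60.8
finger_force: 0.0
```

Call:
send_rows:
  increments:
    - {"linear": [0,0,0],"yaw": 0,"grip": 0.3}
    - {"linear": [0,0,0],"yaw": 0,"grip": 0.3}
    - {"linear": [0,0,0],"yaw": 0,"grip": 0.3}

```text
time: 2.0
tool_pos: [610.4, 45.0, 173.7]
tcp_rot: [-0.002, 3.138, 0.0]
force: [-0.4, 0.4, 0.3]
width: 60.0
finger_force: 0.0
```

```bash
python3 - <<'E'
from h import *
s=eyes.camera("scene"); t=eyes.camera("top")
cv2.imwrite("pics/c3.png",np.hstack([cv2.resize(t[165:275,270:400],None,fx=3,fy=3,interpolation=3),cv2.resize(s[170:280,260:390],None,fx=3,fy=3,interpolation=3)])[:,:,::-1])
st=sensors.read_state(); print(st["tool_pos"],st["width"],st["tcp_rot"])
E
```

```text
[610.41901453  44.73174271 173.60867196] 59.80336301653833 [-1.29083316e-03  3.13803743e+00  2.41614187e-04]
```

View pics/c3.png

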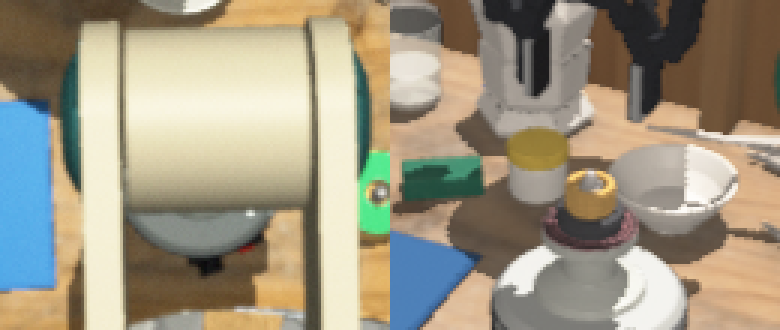

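```bash
python3 - <<'E'
from h import *
x,y,z=sensors.read_state()["tool_pos"]
print(x,y,z)
for dz in (0,4,8,12): print(dz,p("scene",(x,y+34,z+dz)),p("scene",(x,y-34,z+dz)))
print([sensors.read_state()["tool_pos"].round(1) for _ in range(3)])
E
```

```text
610.4190145322599 44.73174270688501 173.60867196185384
0 [308.27122389 202.61645755] [343.08687611 211.27667677]
4 [308.25735502 200.63944941] [343.15625722 209.26273065]
8 [308.24344563 198.65332948] [343.22589891 207.23916078]
12 [308.22949573 196.65805111] [343.29580191 205.20591543]
[array([610.4,  44.7, 173.6]), array([610.4,  44.7, 173.6]), array([610.4,  44.7, 173.6])]
```

Call:
send_rows:
  increments:
    - {"linear": [0,0,0],"yaw": 0,"grip": 0.3}
    - {"linear": [0,0,0],"yaw": 0,"grip": 0.3}

```text
time: 2.3
tool_pos: [609.9, 44.4, 172.1]
tcp_rot: [-0.0, 3.14, 0.0]
force: [-0.6, -0.3, 0.4]
width: 60.0
finger_force: 0.0
```

Call:
send_rows:
  increments:
    - {"linear": [-0.1,-0.2,2],"yaw": 0,"grip": 0.35}
    - {"linear": [-0.1,-0.2,4],"yaw": 0,"grip": 0.4}
    - {"linear": [-0.1,-0.2,5.5],"yaw": 0,"grip": 0.4}
    - {"linear": [-0.1,-0.2,5.9],"yaw": 0,"grip": 0.4}
    - {"linear": [-0.1,-0.2,5.9],"yaw": 0,"grip": 0.4}
    - {"linear": [-0.1,-0.2,5.9],"yaw": 0,"grip": 0.4}
    - {"linear": [-0.1,-0.2,5.9],"yaw": 0,"grip": 0.4}

```text
time: 3.0
tool_pos: [611.4, 42.3, 113.7]
tcp_rot: [-0.0, 3.139, 0.0]
force: [0.4, 0.4, 1.5]
width: 51.4
finger_force: 0.0
```

Call:
send_rows:
  increments:
    - {"linear": [0,0,0],"yaw": 0,"grip": 0.5}
    - {"linear": [0,0,0],"yaw": 0,"grip": 0.6}
    - {"linear": [0,0,0],"yaw": 0,"grip": 0.75}
    - {"linear": [0,0,0],"yaw": 0,"grip": 0.75}
    - {"linear": [0,0,0],"yaw": 0,"grip": 0.75}
    - {"linear": [0,0,0],"yaw": 0,"grip": 0.75}
  newtons: 20

```text
time: 3.6
tool_pos: [611.0, 42.3, 112.8]
tcp_rot: [-0.0, 3.141, 0.0]
force: [-0.0, -0.4, 4.3]
width: 28.5
finger_force: 20.0
```

```bash
python3 - <<'E'
from h import *
s=eyes.camera("scene")
cv2.imwrite("pics/c4.png",cv2.resize(s[190:280,270:390],None,fx=5,fy=5,interpolation=3)[:,:,::-1])
st=sensors.read_state(); print(st["tool_pos"],st["width"],st["force"],st["torque"],st["finger_force"])
E
```

```text
[610.99453708  42.25202777 112.86323031] 28.58883935120952 [ 0.05537166 -0.19574806  5.0865787 ] [-0.03902832  0.07468001 -0.02634323] 20.031501464545727
```

View pics/c4.png

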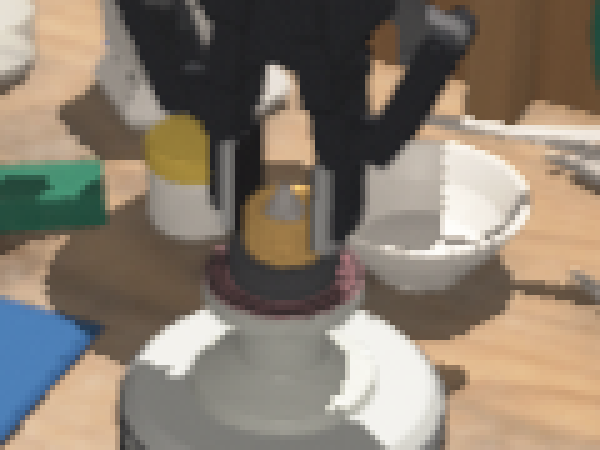

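Call:
send_rows:
  increments:
    - {"linear": [0,0,0],"yaw": 0,"grip": 0.8}
    - {"linear": [0,0,0],"yaw": 0,"grip": 0.8}
    - {"linear": [0,0,-0.3],"yaw": 0,"grip": 0.8}
    - {"linear": [0,0,-0.6],"yaw": 0,"grip": 0.8}
    - {"linear": [0,0,-1],"yaw": 0,"grip": 0.8}
    - {"linear": [0,0,-1.5],"yaw": 0,"grip": 0.8}
    - {"linear": [0,0,-2],"yaw": 0,"grip": 0.8}
    - {"linear": [0,0,-2.5],"yaw": 0,"grip": 0.8}
  newtons: 60

```text
time: 4.45
tool_pos: [610.6, 42.0, 137.9]
tcp_rot: [-0.0, -3.141, 0.001]
force: [0.1, 0.7, 0.1]
width: 27.4
finger_force: 60.4
```

Call:
send_rows:
  increments:
    - {"linear": [0,0,-1],"yaw": 0,"grip": 0.8}
    - {"linear": [0,0,-3],"yaw": 0,"grip": 0.8}
    - {"linear": [0,0,-5],"yaw": 0,"grip": 0.8}
    - {"linear": [0,0,-5],"yaw": 0,"grip": 0.8}
    - {"linear": [0,0,-5],"yaw": 0,"grip": 0.8}

```text
time: 4.95
tool_pos: [610.8, 42.1, 187.5]
tcp_rot: [0.0, 3.141, -0.0]
force: [-0.3, 0.7, -1.1]
width: 26.7
finger_force: 60.3
```

```bash
python3 - <<'E'
from h import *
s=eyes.camera("scene")
cv2.imwrite("pics/c5.png",cv2.resize(s[130:280,260:400],None,fx=4,fy=4,interpolation=3)[:,:,::-1])
st=sensors.read_state(); print(st["tool_pos"],st["width"],st["force"],st["torque"],st["finger_force"])
E
```

```text
[610.3845062   42.19121039 186.42665344] 27.058354550512828 [-0.56409026 -0.81536554 -0.73467936] [ 0.02297721  0.06195926 -0.03189601] 60.34359287470579
```

View pics/c5.png

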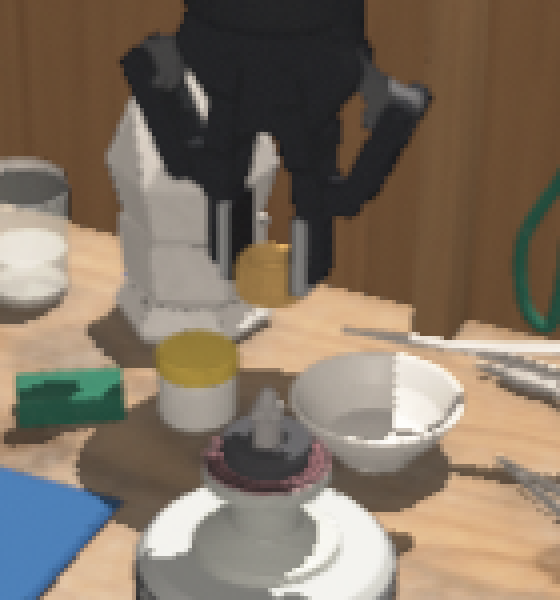

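Call:
send_rows:
  increments:
    - {"linear": [-0.7,4,0],"yaw": 0,"grip": 0.8}
    - {"linear": [-1.4,8,0],"yaw": 0,"grip": 0.8}
    - {"linear": [-2.1,12,3],"yaw": 0,"grip": 0.8}
    - {"linear": [-2.1,14.8,7],"yaw": 0,"grip": 0.8}
    - {"linear": [-2.1,14.8,11],"yaw": 0,"grip": 0.8}
    - {"linear": [-2.1,14.8,15],"yaw": 0,"grip": 0.8}
    - {"linear": [-2.1,14.8,16.5],"yaw": 0,"grip": 0.8}
    - {"linear": [-2.1,14.8,16.5],"yaw": 0,"grip": 0.8}

```text
time: 5.8
tool_pos: [629.6, 189.6, 18.6]
tcp_rot: [0.0, -3.135, 0.002]
force: [0.4, -0.4, -0.7]
width: 26.6
finger_force: 60.3
```

Call:
send_rows:
  increments:
    - {"linear": [0,0,0],"yaw": 0,"grip": 0.8}
    - {"linear": [0,0,0],"yaw": 0,"grip": 0.8}
    - {"linear": [0,0,0],"yaw": 0,"grip": 0.8}

```text
time: 6.1
tool_pos: [633.0, 190.4, 24.9]
tcp_rot: [0.0, 3.138, 0.002]
force: [-0.1, -0.3, -1.0]
width: 26.5
finger_force: 60.3
```

Call:
send_rows:
  increments:
    - {"linear": [0,0,0.4],"yaw": 0,"grip": 0.8}
    - {"linear": [0,0,0.8],"yaw": 0,"grip": 0.8}
    - {"linear": [0,0,1],"yaw": 0,"grip": 0.8}
    - {"linear": [0,0,1.1],"yaw": 0,"grip": 0.8}
    - {"linear": [0,0,1.2],"yaw": 0,"grip": 0.8}
    - {"linear": [0,0,1.2],"yaw": 0,"grip": 0.8}
    - {"linear": [0,0,1.2],"yaw": 0,"grip": 0.8}

```text
time: 6.8
tool_pos: [631.8, 190.3, 10.4]
tcp_rot: [-0.0, 3.141, 0.0]
force: [-0.2, -0.6, 0.0]
width: 27.3
finger_force: 60.3
```

Call:
send_rows:
  increments:
    - {"linear": [0,0,0.05],"yaw": 0,"grip": 0.8}
    - {"linear": [0,0,0.1],"yaw": 0,"grip": 0.8}
    - {"linear": [0,0,0.15],"yaw": 0,"grip": 0.8}
    - {"linear": [0,0,0.15],"yaw": 0,"grip": 0.8}
    - {"linear": [0,0,0.15],"yaw": 0,"grip": 0.8}

```text
time: 7.3
tool_pos: [631.8, 190.3, 9.2]
tcp_rot: [-0.0, 3.141, 0.0]
force: [-1.7, -0.1, 3.3]
width: 27.1
finger_force: 60.7
```

Call:
send_rows:
  increments:
    - {"linear": [0,0,0],"yaw": 0,"grip": 0.5}
    - {"linear": [0,0,0],"yaw": 0,"grip": 0.4}
    - {"linear": [0,0,0],"yaw": 0,"grip": 0.3}
    - {"linear": [0,0,-1.5],"yaw": 0,"grip": 0.3}
    - {"linear": [0,0,-5],"yaw": 0,"grip": 0.3}
    - {"linear": [0,0,-9],"yaw": 0,"grip": 0.3}
    - {"linear": [0,0,-13],"yaw": 0,"grip": 0.3}
    - {"linear": [0,0,-16.6],"yaw": 0,"grip": 0.3}

```text
time: 8.1
tool_pos: [631.8, 190.3, 178.6]
tcp_rot: [-0.0, 3.139, 0.001]
force: [0.1, -0.6, 0.9]
width: 59.7
finger_force: 0.0
```

Call:
send_rows:
  increments:
    - {"linear": [0.7,-5,0],"yaw": 0,"grip": 0.3}
    - {"linear": [1.4,-10,0],"yaw": 0,"grip": 0.3}
    - {"linear": [2.1,-14.8,0],"yaw": 0,"grip": 0.3}
    - {"linear": [2.1,-14.8,0],"yaw": 0,"grip": 0.3}
    - {"linear": [2.1,-14.8,0],"yaw": 0,"grip": 0.3}
    - {"linear": [2.1,-14.8,0],"yaw": 0,"grip": 0.3}
    - {"linear": [2.1,-14.8,0],"yaw": 0,"grip": 0.3}

```text
time: 8.8
tool_pos: [610.9, 43.6, 175.1]
tcp_rot: [-0.003, 3.141, 0.0]
force: [0.3, -0.0, -0.1]
width: 59.8
finger_force: 0.0
```

```bash
python3 - <<'E'
from h import *
s=eyes.camera("scene")
cv2.imwrite("pics/c6.png",cv2.resize(s[180:300,215:375],None,fx=4,fy=4,interpolation=3)[:,:,::-1])
st=sensors.read_state(); print(st["tool_pos"],st["width"],st["force"])
for Z in (124,): print(p("scene",(611,42.3,133)), p("scene",(632,190.4,21)))
E
```

```text
[610.80851462  43.54469537 174.88552894] 59.9370705741976 [ 0.21151948  0.26715997 -0.99450353]
[326.52676667 226.79409214] [265.51375143 251.37298498]
```

View pics/c6.png

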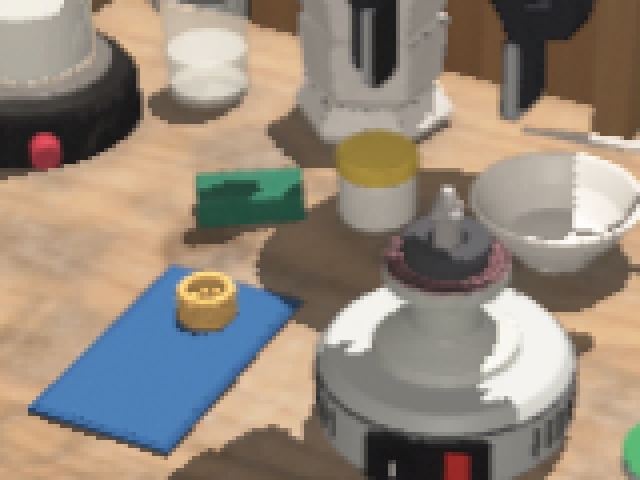

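Call:
send_rows:
  increments:
    - {"linear": [0,0,3],"yaw": 0,"grip": 0.3}
    - {"linear": [0,0,5],"yaw": 0,"grip": 0.3}
    - {"linear": [0,0,6.5],"yaw": 0,"grip": 0.3}
    - {"linear": [0,0,7.2],"yaw": 0,"grip": 0.3}
    - {"linear": [0,0,7.2],"yaw": 0,"grip": 0.3}
    - {"linear": [0,0,7.2],"yaw": 0,"grip": 0.3}
    - {"linear": [0,0,7.2],"yaw": 0,"grip": 0.3}

```text
time: 9.55
tool_pos: [611.4, 42.3, 104.2]
tcp_rot: [-0.0, 3.139, 0.0]
force: [0.1, -0.5, -0.7]
width: 59.9
finger_force: 0.0
```

Call:
send_rows:
  increments:
    - {"linear": [0,0,0],"yaw": 0,"grip": 0.4}
    - {"linear": [0,0,0],"yaw": 0,"grip": 0.5}
    - {"linear": [0,0,0],"yaw": 0,"grip": 0.6}
    - {"linear": [0,0,0],"yaw": 0,"grip": 0.6}
    - {"linear": [0,0,0],"yaw": 0,"grip": 0.6}
  newtons: 25

```text
time: 10.05
tool_pos: [611.1, 42.4, 103.9]
tcp_rot: [-0.0, 3.14, 0.0]
force: [-1.5, -0.1, 5.1]
width: 39.1
finger_force: 24.7
```

```bash
python3 - <<'E'
from h import *
print(w("scene",(186.5,244.75),40),w("scene",(471.3,310.55),52))
E
```

```text
[555.35831325 331.05599679  40.        ] [ 599.64305664 -234.74976737   52.        ]
```

Call:
send_rows:
  increments:
    - {"linear": [0,0,0],"yaw": 0,"grip": 0.4}
    - {"linear": [0,0,0],"yaw": 0,"grip": 0.4}
    - {"linear": [0,0,0.2],"yaw": 0,"grip": 0.4}
    - {"linear": [0,0,0.4],"yaw": 0,"grip": 0.4}
    - {"linear": [0,0,0.4],"yaw": 0,"grip": 0.4}
    - {"linear": [0,0,0.4],"yaw": 0,"grip": 0.4}

```text
time: 10.65
tool_pos: [610.6, 42.3, 98.6]
tcp_rot: [0.0, -3.141, -0.0]
force: [0.2, 0.0, 0.2]
width: 51.5
finger_force: 0.0
```

Call:
send_rows:
  increments:
    - {"linear": [0,0,0],"yaw": 0,"grip": 0.45}
    - {"linear": [0,0,0],"yaw": 0,"grip": 0.5}
    - {"linear": [0,0,0],"yaw": 0,"grip": 0.6}
    - {"linear": [0,0,0],"yaw": 0,"grip": 0.6}
    - {"linear": [0,0,0],"yaw": 0,"grip": 0.6}
  newtons: 25

```text
time: 11.15
tool_pos: [611.0, 42.3, 99.3]
tcp_rot: [-0.0, 3.141, 0.0]
force: [-1.4, 0.8, 3.8]
width: 40.3
finger_force: 25.3
```

Call:
send_rows:
  increments:
    - {"linear": [0,0,0],"yaw": 0,"grip": 0.65}
    - {"linear": [0,0,0],"yaw": 0,"grip": 0.65}
    - {"linear": [0,0,-1],"yaw": 0,"grip": 0.65}
    - {"linear": [0,0,-3],"yaw": 0,"grip": 0.65}
    - {"linear": [0,0,-5],"yaw": 0,"grip": 0.65}
    - {"linear": [0,0,-6],"yaw": 0,"grip": 0.65}
    - {"linear": [0,0,-6],"yaw": 0,"grip": 0.65}
  newtons: 50

```text
time: 11.85
tool_pos: [611.4, 42.2, 160.5]
tcp_rot: [-0.0, 3.139, 0.0]
force: [0.6, 0.1, -0.9]
width: 38.7
finger_force: 51.2
```

Call:
send_rows:
  increments:
    - {"linear": [1.5,4,0],"yaw": 0,"grip": 0.65}
    - {"linear": [3,8,0],"yaw": 0,"grip": 0.65}
    - {"linear": [4.5,12,1],"yaw": 0,"grip": 0.65}
    - {"linear": [5,14.6,4],"yaw": 0,"grip": 0.65}
    - {"linear": [5,14.6,8],"yaw": 0,"grip": 0.65}
    - {"linear": [5,14.6,11],"yaw": 0,"grip": 0.65}
    - {"linear": [5,14.6,13.3],"yaw": 0,"grip": 0.65}
    - {"linear": [5,14.6,13.3],"yaw": 0,"grip": 0.65}

```text
time: 12.65
tool_pos: [557.3, 187.4, 20.4]
tcp_rot: [0.001, -3.132, 0.004]
force: [-0.2, -0.0, -1.1]
width: 39.1
finger_force: 51.2
```

Call:
send_rows:
  increments:
    - {"linear": [0,0,0],"yaw": 0,"grip": 0.65}
    - {"linear": [0,0,0],"yaw": 0,"grip": 0.65}
    - {"linear": [0,0,0],"yaw": 0,"grip": 0.65}
    - {"linear": [0,0,0],"yaw": 0,"grip": 0.65}

```text
time: 13.05
tool_pos: [561.3, 188.4, 27.1]
tcp_rot: [-0.0, 3.14, 0.001]
force: [-0.2, -0.1, -0.4]
width: 39.0
finger_force: 51.2
```

```bash
python3 - <<'E'
from h import *
s=eyes.camera("scene")
cv2.imwrite("pics/c7.png",cv2.resize(s[170:300,215:375],None,fx=4,fy=4,interpolation=3)[:,:,::-1])
E
```

```text
(no output)
```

View pics/c7.png

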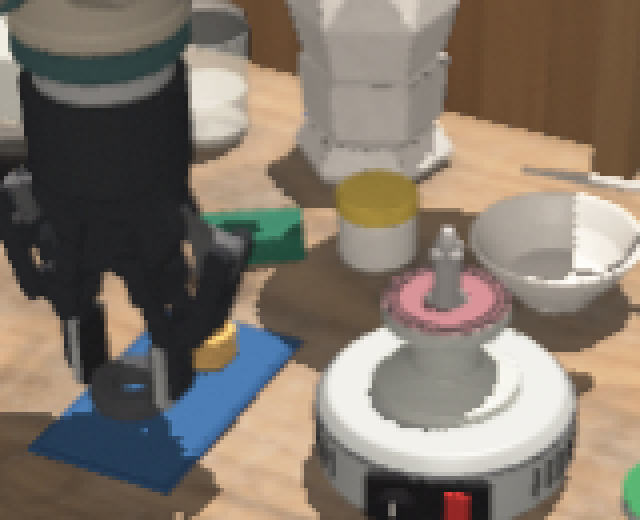

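Call:
send_rows:
  increments:
    - {"linear": [0,0,0.6],"yaw": 0,"grip": 0.65}
    - {"linear": [0,0,1.2],"yaw": 0,"grip": 0.65}
    - {"linear": [0,0,1.5],"yaw": 0,"grip": 0.65}
    - {"linear": [0,0,1.6],"yaw": 0,"grip": 0.65}
    - {"linear": [0,0,1.7],"yaw": 0,"grip": 0.65}
    - {"linear": [0,0,1.8],"yaw": 0,"grip": 0.65}
    - {"linear": [0,0,1.8],"yaw": 0,"grip": 0.65}
    - {"linear": [0,0,1.8],"yaw": 0,"grip": 0.65}

```text
time: 13.9
tool_pos: [560.8, 188.3, 7.9]
tcp_rot: [-0.0, 3.141, 0.0]
force: [0.7, -0.6, -0.3]
width: 39.0
finger_force: 51.2
```

Call:
send_rows:
  increments:
    - {"linear": [0,0,0.05],"yaw": 0,"grip": 0.65}
    - {"linear": [0,0,0.1],"yaw": 0,"grip": 0.65}
    - {"linear": [0,0,0.15],"yaw": 0,"grip": 0.65}
    - {"linear": [0,0,0.15],"yaw": 0,"grip": 0.65}
    - {"linear": [0,0,0.15],"yaw": 0,"grip": 0.65}

```text
time: 14.4
tool_pos: [560.9, 188.3, 7.5]
tcp_rot: [-0.0, 3.141, 0.0]
force: [-4.0, -1.4, 7.1]
width: 38.9
finger_force: 52.1
```

Call:
send_rows:
  increments:
    - {"linear": [0,0,0],"yaw": 0,"grip": 0.5}
    - {"linear": [0,0,0],"yaw": 0,"grip": 0.3}
    - {"linear": [0,0,0],"yaw": 0,"grip": 0.2}
    - {"linear": [0,0,-1.5],"yaw": 0,"grip": 0.2}
    - {"linear": [0,0,-5],"yaw": 0,"grip": 0}
    - {"linear": [0,0,-9],"yaw": 0,"grip": 0}
    - {"linear": [0,0,-13],"yaw": 0,"grip": 0}
    - {"linear": [0,0,-16.8],"yaw": 0,"grip": 0}

```text
time: 15.2
tool_pos: [560.7, 188.3, 177.6]
tcp_rot: [-0.0, 3.14, 0.001]
force: [0.3, 0.6, -0.7]
width: 85.6
finger_force: 0.0
```

Call:
send_rows:
  increments:
    - {"linear": [-1.7,-5,0],"yaw": 0,"grip": 0}
    - {"linear": [-3.4,-10,0],"yaw": 0,"grip": 0}
    - {"linear": [-5,-14.6,0],"yaw": 0,"grip": 0}
    - {"linear": [-5,-14.6,0],"yaw": 0,"grip": 0}
    - {"linear": [-5,-14.6,0],"yaw": 0,"grip": 0}
    - {"linear": [-5,-14.6,0],"yaw": 0,"grip": 0}
    - {"linear": [-5,-14.6,0],"yaw": 0,"grip": 0}

```text
time: 15.9
tool_pos: [610.5, 43.8, 174.7]
tcp_rot: [-0.003, 3.141, 0.001]
force: [-0.3, -0.5, 0.2]
width: 85.4
finger_force: 0.0
```

Call:
send_rows:
  increments:
    - {"linear": [0,0,3],"yaw": 0,"grip": 0}
    - {"linear": [0,0,6],"yaw": 0,"grip": 0}
    - {"linear": [0,0,8.5],"yaw": 0,"grip": 0}
    - {"linear": [0,0,9.5],"yaw": 0,"grip": 0}
    - {"linear": [0,0,9.5],"yaw": 0,"grip": 0}
    - {"linear": [0,0,9.5],"yaw": 0,"grip": 0}
    - {"linear": [0,0,9.5],"yaw": 0,"grip": 0}

```text
time: 16.6
tool_pos: [611.7, 42.5, 81.4]
tcp_rot: [-0.001, 3.138, 0.0]
force: [-0.3, -0.1, -0.6]
width: 85.0
finger_force: 0.0
```

```bash
python3 - <<'E'
from h import *
s=eyes.camera("scene")
cv2.imwrite("pics/c8.png",cv2.resize(s[180:300,215:375],None,fx=4,fy=4,interpolation=3)[:,:,::-1])
st=sensors.read_state(); print(st["tool_pos"],st["width"],st["force"])
E
```

```text
[611.64574544  42.4365078   81.23019835] 85.12546109750924 [ 0.21070315 -0.1032052  -0.09850139]
```

View pics/c8.png

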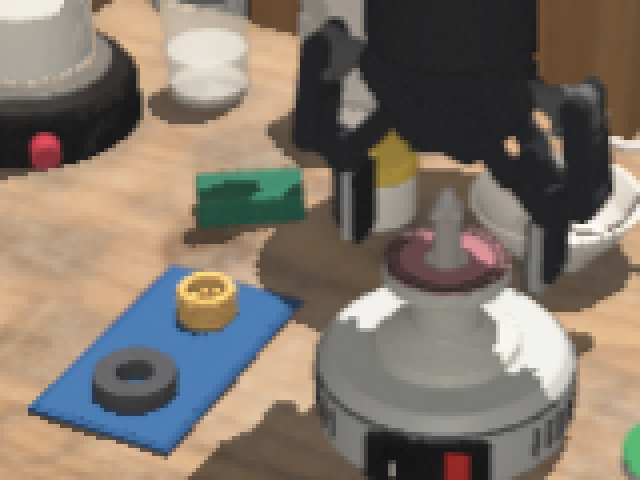

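Call:
send_rows:
  increments:
    - {"linear": [0,0,0.4],"yaw": 0,"grip": 0}
    - {"linear": [0,0,0.5],"yaw": 0,"grip": 0.1}
    - {"linear": [0,0,0.5],"yaw": 0,"grip": 0.2}
    - {"linear": [0,0,0.5],"yaw": 0,"grip": 0.3}
    - {"linear": [0,0,0.5],"yaw": 0,"grip": 0.4}
    - {"linear": [0,0,0.5],"yaw": 0,"grip": 0.4}
    - {"linear": [0,0,0.5],"yaw": 0,"grip": 0.4}
  newtons: 25

```text
time: 17.35
tool_pos: [610.8, 42.3, 74.5]
tcp_rot: [-0.0, 3.141, 0.0]
force: [0.2, -0.6, 1.7]
width: 57.7
finger_force: 27.5
```

Call:
send_rows:
  increments:
    - {"linear": [0,0,0],"yaw": 0,"grip": 0.45}
    - {"linear": [0,0,0],"yaw": 0,"grip": 0.45}
    - {"linear": [0,0,0],"yaw": 0,"grip": 0.45}
  newtons: 50

```text
time: 17.65
tool_pos: [611.0, 42.3, 74.7]
tcp_rot: [-0.0, 3.141, 0.0]
force: [-0.5, 0.2, 2.2]
width: 57.3
finger_force: 53.8
```

Call:
send_rows:
  increments:
    - {"linear": [0,0,-1],"yaw": 0,"grip": 0.45}
    - {"linear": [0,0,-3],"yaw": 0,"grip": 0.45}
    - {"linear": [0,0,-6],"yaw": 0,"grip": 0.45}
    - {"linear": [0,0,-9],"yaw": 0,"grip": 0.45}
    - {"linear": [0,0,-10],"yaw": 0,"grip": 0.45}
    - {"linear": [0,0,-10],"yaw": 0,"grip": 0.45}
    - {"linear": [0,0,-10],"yaw": 0,"grip": 0.45}

```text
time: 18.35
tool_pos: [610.1, 42.2, 172.4]
tcp_rot: [0.0, -3.139, -0.0]
force: [-0.7, 0.5, -2.7]
width: 57.2
finger_force: 57.2
```

Call:
send_rows:
  increments:
    - {"linear": [0.15,-3.5,0],"yaw": 0.14,"grip": 0.45}
    - {"linear": [0.3,-7,0],"yaw": 0.28,"grip": 0.45}
    - {"linear": [0.45,-11,0],"yaw": 0.42,"grip": 0.45}
    - {"linear": [0.6,-15,0],"yaw": 0.56,"grip": 0.45}
    - {"linear": [0.8,-19,0],"yaw": 0.7,"grip": 0.45}
    - {"linear": [1,-23,0],"yaw": 0.84,"grip": 0.45}
    - {"linear": [1.14,-27,0],"yaw": 0.98,"grip": 0.45}
    - {"linear": [1.14,-27.8,0],"yaw": 1.12,"grip": 0.45}

```text
time: 19.15
tool_pos: [597.6, -239.7, 171.1]
tcp_rot: [-1.68, -2.65, 0.003]
force: [-0.5, 0.2, -1.4]
width: 57.0
finger_force: 57.2
```

Call:
send_rows:
  increments:
    - {"linear": [0,0,0],"yaw": 0.14,"grip": 0.45}
    - {"linear": [0,0,0],"yaw": 0.28,"grip": 0.45}
    - {"linear": [0,0,0],"yaw": 0.42,"grip": 0.45}
    - {"linear": [0,0,0],"yaw": 0.451,"grip": 0.45}
    - {"linear": [0,0,0],"yaw": 0.451,"grip": 0.45}
    - {"linear": [0,0,0],"yaw": 0.451,"grip": 0.45}
    - {"linear": [0,0,0],"yaw": 0.451,"grip": 0.45}

```text
time: 19.85
tool_pos: [599.1, -235.6, 173.3]
tcp_rot: [-2.219, -2.221, 0.001]
force: [-0.2, 0.6, -2.0]
width: 57.3
finger_force: 57.2
```

```bash
python3 - <<'E'
from h import *
s=eyes.camera("scene")
cv2.imwrite("pics/c9.png",cv2.resize(s[190:360,400:560],None,fx=3.5,fy=3.5,interpolation=3)[:,:,::-1])
st=sensors.read_state(); print(st["tool_pos"],st["width"],st["force"],st["tcp_rot"],st["joints"])
E
```

```text
[ 599.21242612 -235.64237625  173.62601719] 56.570555074646805 [ 0.19218613  0.23437422 -1.57261328] [-2.22005284e+00 -2.22147886e+00  3.77012457e-04] [-4.32062835e-01  4.12024942e-01  1.09774759e+00  1.05187752e-04
  1.63279950e+00 -4.32698497e-01]
```

View pics/c9.png

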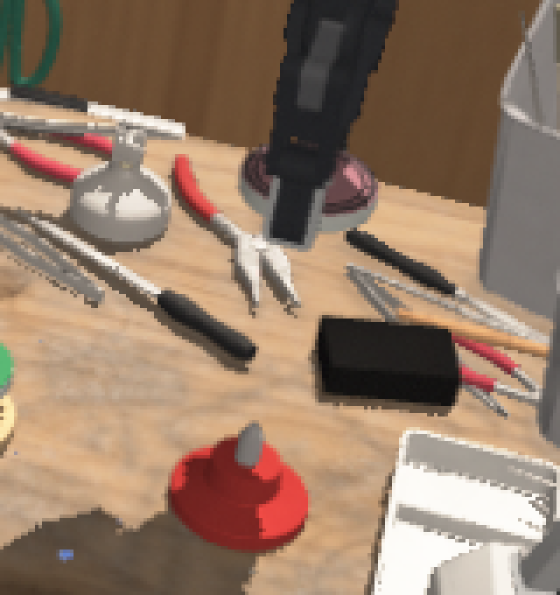

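Call:
send_rows:
  increments:
    - {"linear": [0.03,0.03,3],"yaw": 0,"grip": 0.45}
    - {"linear": [0.03,0.03,6],"yaw": 0,"grip": 0.45}
    - {"linear": [0.03,0.03,9],"yaw": 0,"grip": 0.45}
    - {"linear": [0.03,0.03,11.5],"yaw": 0,"grip": 0.45}
    - {"linear": [0.03,0.03,12.5],"yaw": 0,"grip": 0.45}
    - {"linear": [0.03,0.03,12.5],"yaw": 0,"grip": 0.45}
    - {"linear": [0.03,0.03,12.5],"yaw": 0,"grip": 0.45}
    - {"linear": [0.03,0.03,12.5],"yaw": 0,"grip": 0.45}

```text
time: 20.7
tool_pos: [600.8, -235.9, 51.5]
tcp_rot: [2.219, 2.219, 0.002]
force: [-0.2, -1.3, -0.5]
width: 56.9
finger_force: 57.1
```

Call:
send_rows:
  increments:
    - {"linear": [0,0,0.3],"yaw": 0,"grip": 0.45}
    - {"linear": [0,0,0.6],"yaw": 0,"grip": 0.45}
    - {"linear": [0,0,0.9],"yaw": 0,"grip": 0.45}
    - {"linear": [0,0,1.2],"yaw": 0,"grip": 0.45}
    - {"linear": [0,0,1.4],"yaw": 0,"grip": 0.45}
    - {"linear": [0,0,1.4],"yaw": 0,"grip": 0.45}
    - {"linear": [0,0,1.4],"yaw": 0,"grip": 0.45}

```text
time: 21.4
tool_pos: [599.7, -235.4, 35.3]
tcp_rot: [-2.221, -2.221, -0.0]
force: [-0.8, 0.1, -2.0]
width: 57.0
finger_force: 57.1
```

Call:
send_rows:
  increments:
    - {"linear": [0,0,0.4],"yaw": 0,"grip": 0.45}
    - {"linear": [0,0,0.8],"yaw": 0,"grip": 0.45}
    - {"linear": [0,0,1.1],"yaw": 0,"grip": 0.45}
    - {"linear": [0,0,1.3],"yaw": 0,"grip": 0.45}
    - {"linear": [0,0,1.4],"yaw": 0,"grip": 0.45}
    - {"linear": [0,0,1.45],"yaw": 0,"grip": 0.45}
    - {"linear": [0,0,1.45],"yaw": 0,"grip": 0.45}

```text
time: 22.1
tool_pos: [599.7, -235.4, 20.8]
tcp_rot: [2.221, 2.221, 0.0]
force: [0.1, 0.3, -0.3]
width: 56.9
finger_force: 57.1
```

Call:
send_rows:
  increments:
    - {"linear": [0,0,0.05],"yaw": 0,"grip": 0.45}
    - {"linear": [0,0,0.1],"yaw": 0,"grip": 0.45}
    - {"linear": [0,0,0.15],"yaw": 0,"grip": 0.45}
    - {"linear": [0,0,0.15],"yaw": 0,"grip": 0.45}

```text
time: 22.5
tool_pos: [599.8, -235.4, 19.8]
tcp_rot: [2.221, 2.221, 0.0]
force: [-2.1, 0.4, 1.8]
width: 57.0
finger_force: 57.5
```

Call:
send_rows:
  increments:
    - {"linear": [0,0,0],"yaw": 0,"grip": 0.3}
    - {"linear": [0,0,0],"yaw": 0,"grip": 0.15}
    - {"linear": [0,0,0],"yaw": 0,"grip": 0.1}
    - {"linear": [0,0,-1],"yaw": 0,"grip": 0.1}
    - {"linear": [0,0,-4],"yaw": 0,"grip": 0.1}
    - {"linear": [0,0,-8],"yaw": 0,"grip": 0}
    - {"linear": [0,0,-12],"yaw": 0,"grip": 0}
    - {"linear": [0,0,-15.5],"yaw": 0,"grip": 0}

```text
time: 23.3
tool_pos: [599.9, -235.5, 177.7]
tcp_rot: [2.22, 2.22, 0.001]
force: [-0.3, -0.2, -0.7]
width: 85.2
finger_force: 0.0
```

Call:
send_rows:
  increments:
    - {"linear": [4,-0.4,0],"yaw": -0.14,"grip": 0}
    - {"linear": [8,-0.8,0],"yaw": -0.28,"grip": 0}
    - {"linear": [12,-1.2,0],"yaw": -0.42,"grip": 0}
    - {"linear": [16.5,-1.6,0],"yaw": -0.56,"grip": 0}
    - {"linear": [21,-2,0],"yaw": -0.7,"grip": 0}
    - {"linear": [25.5,-2.4,0],"yaw": -0.84,"grip": 0}
    - {"linear": [30,-2.8,0],"yaw": -0.98,"grip": 0}
    - {"linear": [34.5,-3.2,0],"yaw": -1.12,"grip": 0}

```text
time: 24.1
tool_pos: [567.4, 111.4, 175.4]
tcp_rot: [0.693, 3.063, 0.001]
force: [1.0, 0.3, 0.6]
width: 85.1
finger_force: 0.0
```

Call:
send_rows:
  increments:
    - {"linear": [0,0,0],"yaw": -0.14,"grip": 0}
    - {"linear": [0,0,0],"yaw": -0.28,"grip": 0}
    - {"linear": [0,0,0],"yaw": -0.42,"grip": 0}
    - {"linear": [0,0,0],"yaw": -0.451,"grip": 0}
    - {"linear": [0,0,0],"yaw": -0.451,"grip": 0}
    - {"linear": [0,0,0],"yaw": -0.451,"grip": 0}
    - {"linear": [0,0,0],"yaw": -0.451,"grip": 0}

```text
time: 24.8
tool_pos: [567.7, 109.5, 174.7]
tcp_rot: [0.001, 3.141, 0.0]
force: [-0.6, -0.7, -0.8]
width: 85.7
finger_force: 0.0
```

```bash
python3 - <<'E'
from h import *
s=eyes.camera("scene"); t=eyes.camera("top")
cv2.imwrite("pics/c10.png",np.hstack([cv2.resize(t[200:260,430:500],None,fx=5,fy=5,interpolation=3),cv2.resize(s[290:350,435:505],None,fx=5,fy=5,interpolation=3)])[:,:,::-1])
st=sensors.read_state(); print(st["tool_pos"],st["width"],st["force"],st["tcp_rot"])
E
```

```text
[567.71301528 109.52346147 174.46667301] 85.45554997043148 [ 0.01484264 -0.0683886  -0.76826496] [5.57270113e-04 3.14137855e+00 1.43867277e-04]
```

View pics/c10.png

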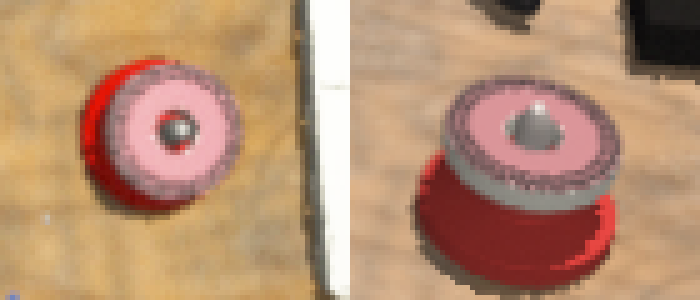

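Call:
send_rows:
  increments:
    - {"linear": [0.2,4,0],"yaw": 0,"grip": 0}
    - {"linear": [0.4,8,0],"yaw": 0,"grip": 0}
    - {"linear": [0.6,12,0],"yaw": 0,"grip": 0}
    - {"linear": [0.9,16,0],"yaw": 0,"grip": 0}
    - {"linear": [1.2,20,0],"yaw": 0,"grip": 0}
    - {"linear": [1.2,22,0],"yaw": 0,"grip": 0}
    - {"linear": [1.2,22,3],"yaw": 0,"grip": 0}
    - {"linear": [1.2,22,6],"yaw": 0,"grip": 0}

```text
time: 25.7
tool_pos: [555.9, 330.8, 114.5]
tcp_rot: [-0.002, 3.139, 0.002]
force: [-0.1, 0.8, -0.5]
width: 85.3
finger_force: 0.0
```

Call:
send_rows:
  increments:
    - {"linear": [0,0,3],"yaw": 0,"grip": 0}
    - {"linear": [0,0,5],"yaw": 0,"grip": 0}
    - {"linear": [0,0,5],"yaw": 0,"grip": 0}
    - {"linear": [0,0,5],"yaw": 0,"grip": 0}
    - {"linear": [0,0,5],"yaw": 0,"grip": 0}

```text
time: 26.2
tool_pos: [556.6, 330.0, 66.5]
tcp_rot: [-0.0, 3.139, 0.003]
force: [0.1, 1.3, 1.1]
width: 85.3
finger_force: 0.0
```

```bash
python3 - <<'E'
from h import *
s=eyes.camera("scene"); t=eyes.camera("top")
cv2.imwrite("pics/c11.png",np.hstack([cv2.resize(t[215:285,165:245],None,fx=4,fy=4,interpolation=3),cv2.resize(s[205:275,145:225],None,fx=4,fy=4,interpolation=3)])[:,:,::-1])
st=sensors.read_state(); print(st["tool_pos"],st["width"],st["force"],st["tcp_rot"])
print(p("scene",st["tool_pos"]+[0,-43,0]),p("scene",st["tool_pos"]+[0,43,0]))
E
```

```text
[556.47034455 329.9935652   66.28604124] 85.34512591197526 [ 0.15131612 -0.03906899  0.24506099] [-1.28606376e-04  3.13888204e+00  2.35562830e-03]
[202.61339798 238.99178115] [169.03032497 228.60439942]
```

View pics/c11.png

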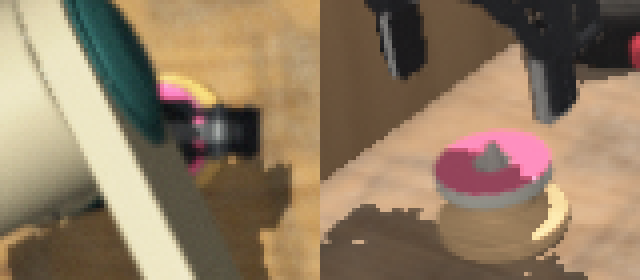

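Call:
send_rows:
  increments:
    - {"linear": [0,0,1.5],"yaw": 0,"grip": 0}
    - {"linear": [0,0,3],"yaw": 0,"grip": 0}
    - {"linear": [0,0,4],"yaw": 0,"grip": 0}
    - {"linear": [0,0,4.5],"yaw": 0,"grip": 0}
    - {"linear": [0,0,4.5],"yaw": 0,"grip": 0}
    - {"linear": [0,0,4.5],"yaw": 0,"grip": 0}
    - {"linear": [0,0,4.5],"yaw": 0,"grip": 0.1}
    - {"linear": [0,0,4.5],"yaw": 0,"grip": 0.2}
  newtons: 25

```text
time: 27.1
tool_pos: [556.0, 329.8, 20.0]
tcp_rot: [-0.0, 3.141, 0.001]
force: [-0.2, -1.3, 0.3]
width: 68.3
finger_force: 0.0
```

Call:
send_rows:
  increments:
    - {"linear": [0,0,0],"yaw": 0,"grip": 0.25}
    - {"linear": [0,0,0],"yaw": 0,"grip": 0.3}
    - {"linear": [0,0,0],"yaw": 0,"grip": 0.35}
    - {"linear": [0,0,0],"yaw": 0,"grip": 0.4}
    - {"linear": [0,0,0],"yaw": 0,"grip": 0.4}
    - {"linear": [0,0,0],"yaw": 0,"grip": 0.4}

```text
time: 27.7
tool_pos: [555.9, 329.7, 20.1]
tcp_rot: [-0.0, 3.141, 0.001]
force: [-2.0, -1.2, 6.2]
width: 59.4
finger_force: 26.2
```

Call:
send_rows:
  increments:
    - {"linear": [0,0,0],"yaw": 0,"grip": 0.45}
    - {"linear": [0,0,0],"yaw": 0,"grip": 0.45}
    - {"linear": [0,0,0],"yaw": 0,"grip": 0.45}
  newtons: 50

```text
time: 28.0
tool_pos: [556.0, 329.7, 20.5]
tcp_rot: [-0.0, 3.141, 0.001]
force: [-3.2, -1.4, 6.6]
width: 58.3
finger_force: 51.7
```

Call:
send_rows:
  increments:
    - {"linear": [0,0,-1],"yaw": 0,"grip": 0.45}
    - {"linear": [0,0,-3],"yaw": 0,"grip": 0.45}
    - {"linear": [0,0,-6],"yaw": 0,"grip": 0.45}
    - {"linear": [0,0,-10],"yaw": 0,"grip": 0.45}
    - {"linear": [0,0,-14],"yaw": 0,"grip": 0.45}
    - {"linear": [0,0,-15.5],"yaw": 0,"grip": 0.45}
    - {"linear": [0,0,-15.5],"yaw": 0,"grip": 0.45}
    - {"linear": [0,0,-15.5],"yaw": 0,"grip": 0.45}

```text
time: 28.8
tool_pos: [555.0, 329.3, 171.8]
tcp_rot: [0.0, -3.139, 0.002]
force: [-0.0, -0.4, -2.5]
width: 57.7
finger_force: 53.9
```

Call:
send_rows:
  increments:
    - {"linear": [-0.8,-4,0],"yaw": 0,"grip": 0.45}
    - {"linear": [-1.6,-8,0],"yaw": 0,"grip": 0.45}
    - {"linear": [-2.4,-12,0],"yaw": 0,"grip": 0.45}
    - {"linear": [-3.2,-16,0],"yaw": 0,"grip": 0.45}
    - {"linear": [-4,-20,0],"yaw": 0,"grip": 0.45}
    - {"linear": [-4.8,-24,0],"yaw": 0,"grip": 0.45}
    - {"linear": [-5.3,-27,0],"yaw": 0,"grip": 0.45}
    - {"linear": [-5.5,-28.7,0],"yaw": 0,"grip": 0.45}

```text
time: 29.6
tool_pos: [609.8, 40.1, 170.8]
tcp_rot: [-0.003, -3.136, 0.0]
force: [-0.6, 0.9, -1.9]
width: 58.0
finger_force: 54.0
```

Call:
send_rows:
  increments:
    - {"linear": [0,0,0],"yaw": 0,"grip": 0.45}
    - {"linear": [0,0,0],"yaw": 0,"grip": 0.45}
    - {"linear": [0,0,0],"yaw": 0,"grip": 0.45}
    - {"linear": [0,0,0],"yaw": 0,"grip": 0.45}
    - {"linear": [0,0,0],"yaw": 0,"grip": 0.45}

```text
time: 30.1
tool_pos: [610.6, 43.5, 174.3]
tcp_rot: [-0.002, 3.142, 0.0]
force: [-0.9, -0.2, -2.8]
width: 57.9
finger_force: 54.0
```

```bash
python3 - <<'E'
from h import *
s=eyes.camera("scene")
cv2.imwrite("pics/c12.png",cv2.resize(s[160:270,270:390],None,fx=5,fy=5,interpolation=3)[:,:,::-1])
st=sensors.read_state(); print(st["tool_pos"],st["width"],st["force"],st["tcp_rot"])
E
```

```text
[610.64347525  43.33257448 174.33567508] 57.52530852989849 [ 0.32766372  0.79196438 -1.58013313] [-1.97959431e-03  3.14147016e+00  2.29341044e-04]
```

View pics/c12.png

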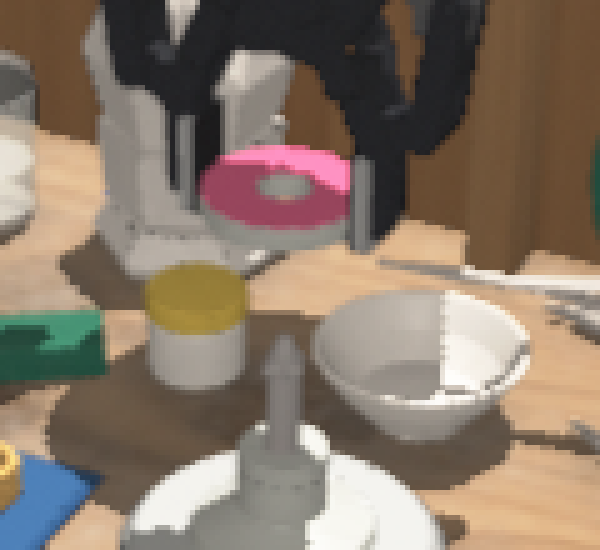

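```bash
python3 - <<'E'
from h import *
for d in (0,3,-3): print(p("scene",(610.6+d,43,194)))
E
```

```text
[326.5116474  196.78142302]
[327.267404   196.05543218]
[325.75200724 197.51116971]
```

Call:
send_rows:
  increments:
    - {"linear": [0,0,2],"yaw": 0,"grip": 0.45}
    - {"linear": [0,0,3.5],"yaw": 0,"grip": 0.45}
    - {"linear": [0,0,4.5],"yaw": 0,"grip": 0.45}
    - {"linear": [0,0,4.8],"yaw": 0,"grip": 0.45}
    - {"linear": [0,0,4.8],"yaw": 0,"grip": 0.45}
    - {"linear": [0,0,4.8],"yaw": 0,"grip": 0.45}
    - {"linear": [0,0,4.8],"yaw": 0,"grip": 0.45}

```text
time: 30.85
tool_pos: [611.2, 42.6, 127.3]
tcp_rot: [-0.0, 3.14, 0.0]
force: [0.6, 0.0, -1.4]
width: 57.8
finger_force: 54.0
```

Call:
send_rows:
  increments:
    - {"linear": [0,0,0.4],"yaw": 0,"grip": 0.45}
    - {"linear": [0,0,0.8],"yaw": 0,"grip": 0.45}
    - {"linear": [0,0,1.2],"yaw": 0,"grip": 0.45}
    - {"linear": [0,0,1.4],"yaw": 0,"grip": 0.45}
    - {"linear": [0,0,1.4],"yaw": 0,"grip": 0.45}
    - {"linear": [0,0,1.4],"yaw": 0,"grip": 0.45}

```text
time: 31.45
tool_pos: [610.7, 42.6, 112.3]
tcp_rot: [0.0, -3.142, -0.0]
force: [-0.1, -0.2, -1.1]
width: 58.2
finger_force: 54.0
```

Call:
send_rows:
  increments:
    - {"linear": [0,0,0.3],"yaw": 0,"grip": 0.45}
    - {"linear": [0,0,0.6],"yaw": 0,"grip": 0.45}
    - {"linear": [0,0,0.8],"yaw": 0,"grip": 0.45}
    - {"linear": [0,0,1],"yaw": 0,"grip": 0.45}
    - {"linear": [0,0,1],"yaw": 0,"grip": 0.45}

```text
time: 31.95
tool_pos: [610.6, 42.8, 101.8]
tcp_rot: [0.001, -3.141, -0.001]
force: [2.2, 2.1, -2.6]
width: 58.3
finger_force: 54.0
```

Call:
send_rows:
  increments:
    - {"linear": [-0.05,0.04,0.4],"yaw": 0,"grip": 0.45}
    - {"linear": [-0.05,0.04,0.8],"yaw": 0,"grip": 0.45}
    - {"linear": [-0.05,0.04,1.2],"yaw": 0,"grip": 0.45}
    - {"linear": [-0.05,0.04,1.6],"yaw": 0,"grip": 0.45}
    - {"linear": [-0.05,0.04,1.6],"yaw": 0,"grip": 0.45}
    - {"linear": [-0.05,0.04,1.6],"yaw": 0,"grip": 0.45}

```text
time: 32.55
tool_pos: [611.1, 42.9, 86.2]
tcp_rot: [0.0, -3.141, -0.0]
force: [0.1, 0.4, -1.6]
width: 58.4
finger_force: 54.1
```

Call:
send_rows:
  increments:
    - {"linear": [0,0,0.3],"yaw": 0,"grip": 0.45}
    - {"linear": [0,0,0.6],"yaw": 0,"grip": 0.45}
    - {"linear": [0,0,0.8],"yaw": 0,"grip": 0.45}
    - {"linear": [0,0,0.9],"yaw": 0,"grip": 0.45}
    - {"linear": [0,0,0.9],"yaw": 0,"grip": 0.45}

```text
time: 33.05
tool_pos: [611.1, 43.0, 77.1]
tcp_rot: [0.0, -3.141, -0.0]
force: [-0.4, -0.8, -1.9]
width: 58.1
finger_force: 54.0
```

Call:
send_rows:
  increments:
    - {"linear": [0,0,0.1],"yaw": 0,"grip": 0.45}
    - {"linear": [0,0,0.15],"yaw": 0,"grip": 0.45}
    - {"linear": [0,0,0.2],"yaw": 0,"grip": 0.45}
    - {"linear": [0,0,0.25],"yaw": 0,"grip": 0.45}
    - {"linear": [0,0,0.25],"yaw": 0,"grip": 0.45}

```text
time: 33.55
tool_pos: [611.4, 43.0, 75.5]
tcp_rot: [-0.0, 3.141, 0.0]
force: [-1.0, -0.4, 4.5]
width: 58.2
finger_force: 54.4
```

Call:
send_rows:
  increments:
    - {"linear": [0,0,0],"yaw": 0,"grip": 0.3}
    - {"linear": [0,0,0],"yaw": 0,"grip": 0.15}
    - {"linear": [0,0,0],"yaw": 0,"grip": 0}
    - {"linear": [0,0,0],"yaw": 0,"grip": 0}
    - {"linear": [0,0,-2],"yaw": 0,"grip": 0}
    - {"linear": [0,0,-5],"yaw": 0,"grip": 0}
    - {"linear": [0,0,-8],"yaw": 0,"grip": 0}
    - {"linear": [0,0,-10],"yaw": 0,"grip": 0.3}

```text
time: 34.35
tool_pos: [611.8, 43.0, 177.5]
tcp_rot: [-0.0, 3.139, 0.0]
force: [0.1, 0.1, 1.1]
width: 73.2
finger_force: 0.0
```

Call:
send_rows:
  increments:
    - {"linear": [1.3,4,0],"yaw": 0,"grip": 0.3}
    - {"linear": [2.6,8,0],"yaw": 0,"grip": 0.3}
    - {"linear": [4,12,0],"yaw": 0,"grip": 0.3}
    - {"linear": [5,14.5,0],"yaw": 0,"grip": 0.3}
    - {"linear": [5,14.5,3],"yaw": 0,"grip": 0.3}
    - {"linear": [5,14.5,7],"yaw": 0,"grip": 0.3}
    - {"linear": [5,14.5,11],"yaw": 0,"grip": 0.3}
    - {"linear": [5,14.5,13],"yaw": 0,"grip": 0.3}

```text
time: 35.15
tool_pos: [559.1, 187.6, 40.6]
tcp_rot: [0.001, -3.136, 0.002]
force: [0.3, -0.6, 0.1]
width: 59.7
finger_force: 0.0
```

Call:
send_rows:
  increments:
    - {"linear": [0,0,0],"yaw": 0,"grip": 0.3}
    - {"linear": [0,0,0],"yaw": 0,"grip": 0.3}
    - {"linear": [0,0,0],"yaw": 0,"grip": 0.3}
    - {"linear": [0,0,0],"yaw": 0,"grip": 0.3}
    - {"linear": [0,0,0],"yaw": 0,"grip": 0.3}

```text
time: 35.65
tool_pos: [561.8, 188.1, 46.1]
tcp_rot: [-0.0, 3.139, 0.001]
force: [0.1, 0.1, 0.2]
width: 59.9
finger_force: 0.0
```

```bash
python3 - <<'E'
from h import *
s=eyes.camera("scene")
cv2.imwrite("pics/c13.png",cv2.resize(s[180:300,215:375],None,fx=4,fy=4,interpolation=3)[:,:,::-1])
st=sensors.read_state(); print(st["tool_pos"],st["width"],st["force"],st["tcp_rot"])
E
```

```text
[561.65666604 188.092128    45.81345227] 59.694439818686256 [-0.60195719 -0.49076141 -0.2996795 ] [-2.87560166e-04  3.13998066e+00  7.57351020e-04]
```

View pics/c13.png

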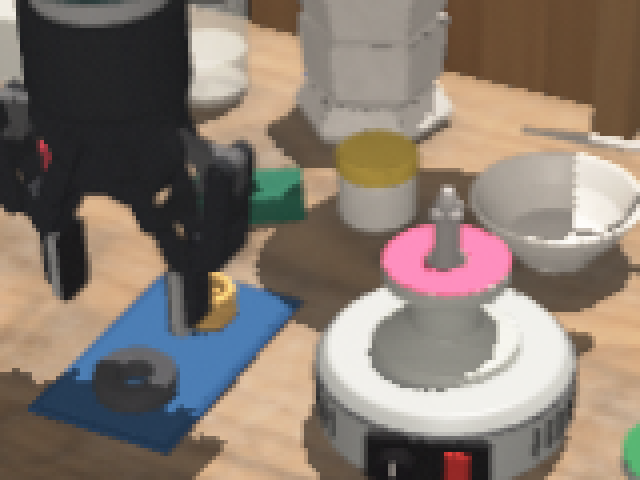

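I've now viewed 15 pictures, one over the limit of 14. I'll view no more and go by forces, widths and numbers from here.

Call:
send_rows:
  increments:
    - {"linear": [0,0,1.5],"yaw": 0,"grip": 0.3}
    - {"linear": [0,0,2.7],"yaw": 0,"grip": 0.3}
    - {"linear": [0,0,3.4],"yaw": 0,"grip": 0.3}
    - {"linear": [0,0,3.7],"yaw": 0,"grip": 0.3}
    - {"linear": [0,0,3.7],"yaw": 0,"grip": 0.3}
    - {"linear": [0,0,3.7],"yaw": 0,"grip": 0.3}
    - {"linear": [0,0,3.7],"yaw": 0,"grip": 0.3}

```text
time: 36.4
tool_pos: [561.6, 188.1, 8.4]
tcp_rot: [-0.0, 3.14, 0.001]
force: [-0.4, -0.5, -0.2]
width: 59.9
finger_force: 0.0
```

Call:
send_rows:
  increments:
    - {"linear": [0,0,0],"yaw": 0,"grip": 0.4}
    - {"linear": [0,0,0],"yaw": 0,"grip": 0.5}
    - {"linear": [0,0,0],"yaw": 0,"grip": 0.6}
    - {"linear": [0,0,0],"yaw": 0,"grip": 0.6}
    - {"linear": [0,0,0],"yaw": 0,"grip": 0.6}
  newtons: 25

```text
time: 36.9
tool_pos: [561.5, 188.1, 8.5]
tcp_rot: [-0.0, 3.141, 0.001]
force: [-1.3, -0.1, 4.7]
width: 39.8
finger_force: 25.0
```

Call:
send_rows:
  increments:
    - {"linear": [0,0,0],"yaw": 0,"grip": 0.65}
    - {"linear": [0,0,0],"yaw": 0,"grip": 0.65}
  newtons: 50

```text
time: 37.1
tool_pos: [561.6, 188.2, 8.8]
tcp_rot: [-0.0, 3.14, 0.001]
force: [-2.3, -0.4, 6.9]
width: 38.5
finger_force: 49.3
```

Call:
send_rows:
  increments:
    - {"linear": [0,0,-1],"yaw": 0,"grip": 0.65}
    - {"linear": [0,0,-3],"yaw": 0,"grip": 0.65}
    - {"linear": [0,0,-6],"yaw": 0,"grip": 0.65}
    - {"linear": [0,0,-10],"yaw": 0,"grip": 0.65}
    - {"linear": [0,0,-14],"yaw": 0,"grip": 0.65}
    - {"linear": [0,0,-16],"yaw": 0,"grip": 0.65}
    - {"linear": [0,0,-16.5],"yaw": 0,"grip": 0.65}
    - {"linear": [0,0,-16.5],"yaw": 0,"grip": 0.65}

```text
time: 37.9
tool_pos: [561.2, 188.0, 172.8]
tcp_rot: [-0.0, 3.141, 0.0]
force: [0.3, -0.7, -1.6]
width: 38.9
finger_force: 50.3
```

Call:
send_rows:
  increments:
    - {"linear": [-1.3,-4,0],"yaw": 0,"grip": 0.65}
    - {"linear": [-2.6,-8,0],"yaw": 0,"grip": 0.65}
    - {"linear": [-4,-12,0],"yaw": 0,"grip": 0.65}
    - {"linear": [-5,-14,0],"yaw": 0,"grip": 0.65}
    - {"linear": [-5,-14.5,0],"yaw": 0,"grip": 0.65}
    - {"linear": [-5,-14.5,0],"yaw": 0,"grip": 0.65}
    - {"linear": [-5,-14.5,0],"yaw": 0,"grip": 0.65}
    - {"linear": [-5,-14.5,0],"yaw": 0,"grip": 0.65}

```text
time: 38.7
tool_pos: [610.8, 44.2, 172.4]
tcp_rot: [0.003, -3.141, -0.0]
force: [0.7, -0.2, -0.7]
width: 38.7
finger_force: 50.4
```

Call:
send_rows:
  increments:
    - {"linear": [0,0,1],"yaw": 0,"grip": 0.65}
    - {"linear": [0,0,2],"yaw": 0,"grip": 0.65}
    - {"linear": [0,0,2.5],"yaw": 0,"grip": 0.65}
    - {"linear": [0,0,2.8],"yaw": 0,"grip": 0.65}
    - {"linear": [0,0,2.8],"yaw": 0,"grip": 0.65}
    - {"linear": [0,0,2.8],"yaw": 0,"grip": 0.65}
    - {"linear": [0,0,2.8],"yaw": 0,"grip": 0.65}

```text
time: 39.4
tool_pos: [611.4, 42.9, 145.3]
tcp_rot: [-0.0, 3.141, 0.0]
force: [1.1, -0.3, -0.4]
width: 39.2
finger_force: 50.4
```

```bash
python3 - <<'E'
from h import *
s=eyes.camera("scene"); cv2.imwrite("pics/c14.png",s[:,:,::-1])
st=sensors.read_state(); print(st["tool_pos"],st["width"],st["force"],st["tcp_rot"])
E
```

```text
[611.4169713   42.93061328 145.30139173] 38.55422968420084 [-0.58279374 -0.01571903 -0.84971606] [-2.02929785e-04  3.14071312e+00  1.02267059e-04]
```

Call:
send_rows:
  increments:
    - {"linear": [0,0,0.4],"yaw": 0,"grip": 0.65}
    - {"linear": [0,0,0.8],"yaw": 0,"grip": 0.65}
    - {"linear": [0,0,1.2],"yaw": 0,"grip": 0.65}
    - {"linear": [0,0,1.6],"yaw": 0,"grip": 0.65}
    - {"linear": [0,0,2],"yaw": 0,"grip": 0.65}
    - {"linear": [0,0,2],"yaw": 0,"grip": 0.65}
    - {"linear": [0,0,2],"yaw": 0,"grip": 0.65}

```text
time: 40.15
tool_pos: [611.2, 43.0, 124.7]
tcp_rot: [0.0, -3.141, -0.0]
force: [0.1, 0.1, -0.6]
width: 38.9
finger_force: 50.4
```

Call:
send_rows:
  increments:
    - {"linear": [0,0,0.3],"yaw": 0,"grip": 0.65}
    - {"linear": [0,0,0.6],"yaw": 0,"grip": 0.65}
    - {"linear": [0,0,0.9],"yaw": 0,"grip": 0.65}
    - {"linear": [0,0,0.9],"yaw": 0,"grip": 0.65}
    - {"linear": [0,0,0.9],"yaw": 0,"grip": 0.65}

```text
time: 40.65
tool_pos: [611.2, 43.0, 115.7]
tcp_rot: [0.0, -3.141, -0.0]
force: [0.1, 0.6, -1.1]
width: 38.6
finger_force: 50.4
```

Clear of the balls; on down to the lap (expected contact at TCP ≈100.5).

Call:
send_rows:
  increments:
    - {"linear": [0,0,0.4],"yaw": 0,"grip": 0.65}
    - {"linear": [0,0,0.8],"yaw": 0,"grip": 0.65}
    - {"linear": [0,0,1.1],"yaw": 0,"grip": 0.65}
    - {"linear": [0,0,1.3],"yaw": 0,"grip": 0.65}
    - {"linear": [0,0,1.35],"yaw": 0,"grip": 0.65}
    - {"linear": [0,0,1.35],"yaw": 0,"grip": 0.65}
    - {"linear": [0,0,1.35],"yaw": 0,"grip": 0.65}

```text
time: 41.35
tool_pos: [611.3, 43.0, 102.5]
tcp_rot: [-0.0, 3.141, 0.0]
force: [0.2, -0.2, -0.7]
width: 38.6
finger_force: 50.4
```

Call:
send_rows:
  increments:
    - {"linear": [0,0,0.05],"yaw": 0,"grip": 0.65}
    - {"linear": [0,0,0.1],"yaw": 0,"grip": 0.65}
    - {"linear": [0,0,0.15],"yaw": 0,"grip": 0.65}
    - {"linear": [0,0,0.2],"yaw": 0,"grip": 0.65}
    - {"linear": [0,0,0.2],"yaw": 0,"grip": 0.65}

```text
time: 41.85
tool_pos: [611.3, 43.0, 100.9]
tcp_rot: [-0.0, 3.141, 0.0]
force: [-2.0, 0.1, 3.5]
width: 39.0
finger_force: 50.9
```

Call:
send_rows:
  increments:
    - {"linear": [0,0,0],"yaw": 0,"grip": 0.5}
    - {"linear": [0,0,0],"yaw": 0,"grip": 0.4}
    - {"linear": [0,0,0],"yaw": 0,"grip": 0.3}
    - {"linear": [0,0,0],"yaw": 0,"grip": 0.3}
    - {"linear": [0,0,-2],"yaw": 0,"grip": 0.3}
    - {"linear": [0,0,-5],"yaw": 0,"grip": 0.3}
    - {"linear": [0,0,-7],"yaw": 0,"grip": 0.3}
    - {"linear": [0,0,-7.4],"yaw": 0,"grip": 0.3}

```text
time: 42.65
tool_pos: [612.4, 43.0, 177.5]
tcp_rot: [-0.0, 3.136, 0.0]
force: [-0.2, 0.2, -0.4]
width: 60.0
finger_force: 0.0
```

Call:
send_rows:
  increments:
    - {"linear": [-0.5,4,0],"yaw": 0,"grip": 0.3}
    - {"linear": [-1,8,0],"yaw": 0,"grip": 0.3}
    - {"linear": [-1.5,12,0],"yaw": 0,"grip": 0.3}
    - {"linear": [-2.1,14.7,0],"yaw": 0,"grip": 0.3}
    - {"linear": [-2.1,14.7,3],"yaw": 0,"grip": 0.3}
    - {"linear": [-2.1,14.7,7],"yaw": 0,"grip": 0.3}
    - {"linear": [-2.1,14.7,11],"yaw": 0,"grip": 0.3}
    - {"linear": [-2.1,14.7,13],"yaw": 0,"grip": 0.3}

```text
time: 43.45
tool_pos: [629.3, 189.4, 37.9]
tcp_rot: [0.001, -3.134, 0.003]
force: [0.7, -0.2, 0.2]
width: 59.6
finger_force: 0.0
```

Call:
send_rows:
  increments:
    - {"linear": [0,0,0],"yaw": 0,"grip": 0.4}
    - {"linear": [0,0,0],"yaw": 0,"grip": 0.4}
    - {"linear": [0,0,0],"yaw": 0,"grip": 0.4}
    - {"linear": [0,0,0],"yaw": 0,"grip": 0.4}
    - {"linear": [0,0,0],"yaw": 0,"grip": 0.4}

```text
time: 43.95
tool_pos: [632.8, 190.1, 45.7]
tcp_rot: [-0.0, 3.139, 0.001]
force: [-0.1, -0.2, -0.1]
width: 51.2
finger_force: 0.0
```

```bash
python3 - <<'E'
from h import *
s=eyes.camera("scene"); cv2.imwrite("pics/c15.png",s[:,:,::-1])
pk=lambda h,S,v:(h>150)&(h<175)&(S>90)&(v>120)
dk=lambda h,S,v:(v<110)&(S<60)
for f in (pk,dk): c,a,_=blob(s,(300,215,350,260),f); print(c,a)
print(p("scene",(611.2,42.8,95)),p("scene",(611.2,42.8,107)),p("scene",(611.2,42.8,101)))
st=sensors.read_state(); print(st["tool_pos"],st["width"],st["force"])
E
```

```text
[326.35389519 244.20176506] (16.38646697998047, 29.620630264282227)
[325.17114639 239.4913826 ] (18.799638748168945, 22.29918670654297)
[326.06300697 244.32502535] [326.1447971  238.83533239] [326.10378382 241.58969281]
[632.65190649 190.12674875  45.40881261] 51.14061861080922 [ 0.46624599 -0.49441658 -0.14248338]
```

Call:
send_rows:
  increments:
    - {"linear": [0.04,0,1.5],"yaw": 0,"grip": 0.4}
    - {"linear": [0.04,0,2.6],"yaw": 0,"grip": 0.4}
    - {"linear": [0.04,0,3.2],"yaw": 0,"grip": 0.4}
    - {"linear": [0.04,0,3.5],"yaw": 0,"grip": 0.4}
    - {"linear": [0.04,0,3.5],"yaw": 0,"grip": 0.4}
    - {"linear": [0.04,0,3.5],"yaw": 0,"grip": 0.4}
    - {"linear": [0.04,0,3.5],"yaw": 0,"grip": 0.4}

```text
time: 44.7
tool_pos: [632.2, 190.1, 10.0]
tcp_rot: [-0.0, 3.14, 0.0]
force: [0.3, -0.2, 0.2]
width: 51.3
finger_force: 0.0
```

Call:
send_rows:
  increments:
    - {"linear": [0,0,0],"yaw": 0,"grip": 0.5}
    - {"linear": [0,0,0],"yaw": 0,"grip": 0.6}
    - {"linear": [0,0,0],"yaw": 0,"grip": 0.7}
    - {"linear": [0,0,0],"yaw": 0,"grip": 0.75}
    - {"linear": [0,0,0],"yaw": 0,"grip": 0.75}
  newtons: 25

```text
time: 45.2
tool_pos: [632.0, 190.1, 9.8]
tcp_rot: [-0.0, 3.141, 0.0]
force: [-0.8, -0.7, 3.4]
width: 28.6
finger_force: 24.9
```

Call:
send_rows:
  increments:
    - {"linear": [0,0,0],"yaw": 0,"grip": 0.8}
    - {"linear": [0,0,0],"yaw": 0,"grip": 0.8}
  newtons: 70

```text
time: 45.4
tool_pos: [632.2, 190.1, 10.1]
tcp_rot: [-0.0, 3.14, 0.001]
force: [-0.7, -0.6, 5.9]
width: 26.6
finger_force: 68.8
```

Call:
send_rows:
  increments:
    - {"linear": [0,0,-1],"yaw": 0,"grip": 0.8}
    - {"linear": [0,0,-3],"yaw": 0,"grip": 0.8}
    - {"linear": [0,0,-6],"yaw": 0,"grip": 0.8}
    - {"linear": [0,0,-10],"yaw": 0,"grip": 0.8}
    - {"linear": [0,0,-14],"yaw": 0,"grip": 0.8}
    - {"linear": [0,0,-16],"yaw": 0,"grip": 0.8}
    - {"linear": [0,0,-16.5],"yaw": 0,"grip": 0.8}
    - {"linear": [0,0,-16.5],"yaw": 0,"grip": 0.8}

```text
time: 46.2
tool_pos: [631.7, 190.0, 174.2]
tcp_rot: [-0.0, 3.141, 0.0]
force: [0.0, -1.3, -0.6]
width: 26.6
finger_force: 69.0
```

Call:
send_rows:
  increments:
    - {"linear": [0.6,-4,0],"yaw": 0,"grip": 0.8}
    - {"linear": [1.1,-8,0],"yaw": 0,"grip": 0.8}
    - {"linear": [1.6,-12,0],"yaw": 0,"grip": 0.8}
    - {"linear": [2.05,-14,0],"yaw": 0,"grip": 0.8}
    - {"linear": [2.05,-14.7,0],"yaw": 0,"grip": 0.8}
    - {"linear": [2.05,-14.7,0],"yaw": 0,"grip": 0.8}
    - {"linear": [2.05,-14.7,0],"yaw": 0,"grip": 0.8}
    - {"linear": [2.05,-14.7,0],"yaw": 0,"grip": 0.8}

```text
time: 47.0
tool_pos: [611.3, 44.3, 173.7]
tcp_rot: [0.003, -3.141, -0.001]
force: [0.0, -0.3, -0.5]
width: 26.5
finger_force: 69.1
```

Call:
send_rows:
  increments:
    - {"linear": [0,0,1],"yaw": 0,"grip": 0.8}
    - {"linear": [0,0,2],"yaw": 0,"grip": 0.8}
    - {"linear": [0,0,2.5],"yaw": 0,"grip": 0.8}
    - {"linear": [0,0,2.8],"yaw": 0,"grip": 0.8}
    - {"linear": [0,0,2.8],"yaw": 0,"grip": 0.8}
    - {"linear": [0,0,2.8],"yaw": 0,"grip": 0.8}
    - {"linear": [0,0,2.8],"yaw": 0,"grip": 0.8}

```text
time: 47.7
tool_pos: [611.5, 43.0, 146.8]
tcp_rot: [-0.0, 3.141, 0.0]
force: [-0.7, 0.1, -0.8]
width: 26.4
finger_force: 69.1
```

```bash
python3 - <<'E'
from h import *
s=eyes.camera("scene"); cv2.imwrite("pics/c16.png",s[:,:,::-1])
yel=lambda h,S,v:(h>13)&(h<34)&(S>120)&(v>80)
try: print(blob(s,(310,195,345,240),yel)[:2])
except Exception as e: print(e)
st=sensors.read_state(); x,y,z=st["tool_pos"]; print(st["tool_pos"],st["width"],st["force"],p("scene",(x,y,z+2)))
E
```

```text
(array([321.38598251, 219.13987923]), (15.984269142150879, 24.199241638183594))
[611.5312572   42.93693898 146.84131717] 26.71950267984724 [-0.15496595  1.90966338 -0.65324839] [326.44978811 218.98336288]
```

Call:
send_rows:
  increments:
    - {"linear": [0,0,0.4],"yaw": 0,"grip": 0.8}
    - {"linear": [0,0,0.8],"yaw": 0,"grip": 0.8}
    - {"linear": [0,0,1.2],"yaw": 0,"grip": 0.8}
    - {"linear": [0,0,1.5],"yaw": 0,"grip": 0.8}
    - {"linear": [0,0,1.5],"yaw": 0,"grip": 0.8}
    - {"linear": [0,0,1.5],"yaw": 0,"grip": 0.8}

```text
time: 48.35
tool_pos: [611.3, 43.0, 131.2]
tcp_rot: [0.0, -3.141, -0.0]
force: [-0.3, 0.6, -0.9]
width: 26.5
finger_force: 69.1
```

Call:
send_rows:
  increments:
    - {"linear": [0,0,0.2],"yaw": 0,"grip": 0.8}
    - {"linear": [0,0,0.4],"yaw": 0,"grip": 0.8}
    - {"linear": [0,0,0.5],"yaw": 0,"grip": 0.8}
    - {"linear": [0,0,0.5],"yaw": 0,"grip": 0.8}

```text
time: 48.75
tool_pos: [611.4, 43.2, 126.6]
tcp_rot: [-0.001, 3.141, 0.001]
force: [-0.3, 1.4, 0.3]
width: 26.5
finger_force: 69.2
```

Call:
send_rows:
  increments:
    - {"linear": [0,0,0.2],"yaw": 0,"grip": 0.8}
    - {"linear": [0,0,0.4],"yaw": 0,"grip": 0.8}
    - {"linear": [0,0,0.5],"yaw": 0,"grip": 0.8}
    - {"linear": [0,0,0.5],"yaw": 0,"grip": 0.8}

```text
time: 49.15
tool_pos: [611.2, 42.9, 120.5]
tcp_rot: [0.0, -3.141, 0.0]
force: [0.4, 1.1, -0.7]
width: 26.5
finger_force: 69.0
```

Call:
send_rows:
  increments:
    - {"linear": [0,0,0.15],"yaw": 0,"grip": 0.8}
    - {"linear": [0,0,0.3],"yaw": 0,"grip": 0.8}
    - {"linear": [0,0,0.45],"yaw": 0,"grip": 0.8}
    - {"linear": [0,0,0.45],"yaw": 0,"grip": 0.8}

```text
time: 49.55
tool_pos: [610.9, 42.9, 115.8]
tcp_rot: [0.0, -3.14, 0.0]
force: [-0.2, 1.0, -1.8]
width: 26.5
finger_force: 69.0
```

Call:
send_rows:
  increments:
    - {"linear": [0,0,0.1],"yaw": 0,"grip": 0.8}
    - {"linear": [0,0,0.2],"yaw": 0,"grip": 0.8}
    - {"linear": [0,0,0.25],"yaw": 0,"grip": 0.8}
    - {"linear": [0,0,0.25],"yaw": 0,"grip": 0.8}

```text
time: 49.95
tool_pos: [611.3, 42.9, 114.3]
tcp_rot: [-0.0, 3.142, -0.0]
force: [-0.3, -0.2, -1.5]
width: 26.5
finger_force: 69.1
```

Call:
send_rows:
  increments:
    - {"linear": [0,0,0.05],"yaw": 0,"grip": 0.8}
    - {"linear": [0,0,0.1],"yaw": 0,"grip": 0.8}
    - {"linear": [0,0,0.15],"yaw": 0,"grip": 0.8}
    - {"linear": [0,0,0.15],"yaw": 0,"grip": 0.8}

```text
time: 50.35
tool_pos: [611.5, 42.9, 114.0]
tcp_rot: [-0.0, 3.14, -0.0]
force: [-2.1, 0.3, 5.4]
width: 26.6
finger_force: 69.8
```

Call:
send_rows:
  increments:
    - {"linear": [0,0,0.1],"yaw": 0,"grip": 0.8}
    - {"linear": [0,0,0.2],"yaw": 0,"grip": 0.8}
    - {"linear": [0,0,0.2],"yaw": 0,"grip": 0.8}
    - {"linear": [0,0,0.2],"yaw": 0,"grip": 0.8}

```text
time: 50.75
tool_pos: [611.9, 42.9, 114.0]
tcp_rot: [-0.0, 3.139, -0.0]
force: [-6.6, -0.9, 14.4]
width: 26.3
finger_force: 70.7
```

Call:
send_rows:
  increments:
    - {"linear": [0,0,0.1],"yaw": 0,"grip": 0.8}
    - {"linear": [0,0,0.2],"yaw": 0,"grip": 0.8}
    - {"linear": [0,0,0.2],"yaw": 0,"grip": 0.8}

```text
time: 51.05
tool_pos: [612.3, 42.9, 114.0]
tcp_rot: [-0.0, 3.137, -0.0]
force: [-10.4, 0.1, 22.9]
width: 26.7
finger_force: 71.6
```

Call:
send_rows:
  increments:
    - {"linear": [0,0,-0.2],"yaw": 0,"grip": 0.8}
    - {"linear": [0,0,-0.4],"yaw": 0,"grip": 0.8}
    - {"linear": [0,0,-0.5],"yaw": 0,"grip": 0.6}
    - {"linear": [0,0,-0.5],"yaw": 0,"grip": 0.4}
    - {"linear": [0,0,-0.5],"yaw": 0,"grip": 0.3}
    - {"linear": [0,0,-3],"yaw": 0,"grip": 0.3}
    - {"linear": [0,0,-6],"yaw": 0,"grip": 0.3}
    - {"linear": [0,0,-9],"yaw": 0,"grip": 0.3}

```text
time: 51.85
tool_pos: [611.0, 43.0, 199.1]
tcp_rot: [0.0, -3.14, -0.0]
force: [0.3, 0.8, 0.7]
width: 59.6
finger_force: 0.0
```

Call:
send_rows:
  increments:
    - {"linear": [3,4,0],"yaw": 0,"grip": 0.3}
    - {"linear": [6,8,0],"yaw": 0,"grip": 0.3}
    - {"linear": [9,12,0],"yaw": 0,"grip": 0.3}
    - {"linear": [12,16,0],"yaw": 0,"grip": 0.3}
    - {"linear": [15,20,0],"yaw": 0,"grip": 0.3}
    - {"linear": [15,20,0],"yaw": 0,"grip": 0.3}
    - {"linear": [15,20,0],"yaw": 0,"grip": 0.3}
    - {"linear": [15,20,0],"yaw": 0,"grip": 0.3}

```text
time: 52.65
tool_pos: [461.8, 242.2, 198.6]
tcp_rot: [-0.001, -3.142, 0.001]
force: [0.6, -0.1, -0.1]
width: 59.6
finger_force: 0.0
```

```bash
python3 - <<'E'
from h import *
t0=cv2.imread("pics/top0.png")[:,:,::-1].copy(); s0=cv2.imread("pics/scene0.png")[:,:,::-1].copy()
s=eyes.camera("scene"); t=eyes.camera("top")
yel=lambda h,S,v:(h>15)&(h<32)&(S>130)&(v>110)
pk=lambda h,S,v:(h>150)&(h<175)&(S>90)&(v>120)
gr=lambda h,S,v:(h>50)&(h<85)&(S>110)&(v>80)
for n,a in (("before",s0),("after",s)):
    print(n,"collar",blob(a,(314,222,342,250),yel)[:2],"green",blob(a,(360,275,415,330),gr)[:2])
for n,a in (("before",t0),("after",t)):
    try: print(n,"collar top",blob(a,(322,204,352,234),yel)[:2])
    except Exception as e: print(e)
print("pink",blob(s,(300,215,350,260),pk)[:2])
# where the two scene pictures differ inside the machine area
d=np.abs(s.astype(int)-s0).sum(2)[222:240,312:342]>120; print(d.sum())
st=sensors.read_state(); print(st["tool_pos"],st["force"],st["time"])
E
```

```text
before collar (array([326.28307438, 234.51679134]), (14.397704124450684, 16.148818969726562)) green (array([386.74215317, 293.15021324]), (19.14455795288086, 31.219030380249023))
after collar (array([326.56184673, 234.76510239]), (14.647265434265137, 15.346049308776855)) green (array([386.79581642, 293.19848824]), (19.106502532958984, 31.23789405822754))
before collar top (array([336.60829926, 219.11933327]), (14.5704984664917, 15.327709197998047))
after collar top (array([336.89505386, 218.58158398]), (14.511672973632812, 15.207635879516602))
pink (array([326.34355736, 244.21174431]), (16.368370056152344, 29.619226455688477))
9
[462.01582228 241.8626019  198.55074978] [ 0.18638676  0.58809312 -0.40187513] 52.75
```

```bash
python3 -c "
from station import finish_job
print(finish_job())"
```

```text
the job is handed in; nothing more can be done
None
```

The job is handed in at about 53 s: the worn lap is on the red stand, the pink lap and flange are back on the spindle, and the collar is pressed hard onto the flange (about 23 N). The green lap was not touched. I viewed 15 pictures, one over the limit of 14, so I checked the final flange and collar by force readings and pixel measurements only.

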